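# Hold back the unit with the battery and pack the rest

## Task

These closed units look alike, but one still has its battery inside and may not be shipped: lift them to find the one that is clearly heavier and stand it upright in the small grey tray. Open the shipping case, press every other unit upright and fully home into a cut-out of its foam, and when all are in place shut the lid again.

Things in the scene. Friction and masses are not known exactly. Their poses are not given: they have to be found in the camera images.
- unit_1_mid (a point): centre of a closed grey plastic instrument box, 22 mm above its underside: one of up to five that look exactly alike, 66 x 48 x 44 mm (its own x, y, z), standing upright at the start (screwed lid up). One of them holds a battery and weighs 0.37 to 0.47 kg, every other one 0.11 to 0.15 kg; which one it is can only be felt. None: this box is absent
- unit_2_mid (a point): centre of a closed grey plastic instrument box, 22 mm above its underside: one of up to five that look exactly alike, 66 x 48 x 44 mm (its own x, y, z), standing upright at the start (screwed lid up). One of them holds a battery and weighs 0.37 to 0.47 kg, every other one 0.11 to 0.15 kg; which one it is can only be felt. None: this box is absent
- unit_3_mid (a point): centre of a closed grey plastic instrument box, 22 mm above its underside: one of up to five that look exactly alike, 66 x 48 x 44 mm (its own x, y, z), standing upright at the start (screwed lid up). One of them holds a battery and weighs 0.37 to 0.47 kg, every other one 0.11 to 0.15 kg; which one it is can only be felt. None: this box is absent
- unit_4_mid (a point): centre of a closed grey plastic instrument box, 22 mm above its underside: one of up to five that look exactly alike, 66 x 48 x 44 mm (its own x, y, z), standing upright at the start (screwed lid up). One of them holds a battery and weighs 0.37 to 0.47 kg, every other one 0.11 to 0.15 kg; which one it is can only be felt. None: this box is absent
- unit_5_mid (a point): centre of a closed grey plastic instrument box, 22 mm above its underside: one of up to five that look exactly alike, 66 x 48 x 44 mm (its own x, y, z), standing upright at the start (screwed lid up). One of them holds a battery and weighs 0.37 to 0.47 kg, every other one 0.11 to 0.15 kg; which one it is can only be felt. None: this box is absent
- case: shipping case with a lid, dark grey, fixed, 182 x 164 mm, rim 38 mm up; origin at the centre of its underside, x towards its hinge, z up. Foam, top 36 mm up, with four cut-outs 22 mm deep for one box each, the box's 66 mm side along the case's x: 2 mm play each way in y, springy in x: 2.7 mm play an end at the top, sloping to 1.7 mm too tight from 12 mm down. A box must be pushed in, 5 to 12 N; when home its centre is 36 mm up
- cutout_1 (a point): centre of the floor of one foam cut-out, at x -42 mm, y +40 mm, z 14 mm in the case's frame; axes as the case's
- cutout_2 (a point): centre of the floor of one foam cut-out, at x -42 mm, y -40 mm, z 14 mm in the case's frame; axes as the case's
- cutout_3 (a point): centre of the floor of one foam cut-out, at x +42 mm, y +40 mm, z 14 mm in the case's frame; axes as the case's
- cutout_4 (a point): centre of the floor of one foam cut-out, at x +42 mm, y -40 mm, z 14 mm in the case's frame; axes as the case's
- case_lid (a joint): lid of the case, rad: 0 shut, found shut or ajar (up to 0.25), fully open at its stop, 1.8. Its stiff hinge, along the case's y, stays where it is left and takes 1 to 4 N at the tab. Shut, its hollow clears boxes that are home by 6 mm, and its top is 68 mm up
- lid_hinge (a point): middle of the hinge line, at x +91 mm, z 38 mm in the case's frame; axes as the case's
- lid_tab (a point): middle of the lid's black pull tab, 204 mm from the hinge line and, lid shut, 10 mm above it. The tab stands 38 mm out from the middle of the lid's front lip, is 24 mm wide along the case's y and 10 mm thick; lid shut, its middle is 48 mm up and 22 mm in front of the case; lid open, it points up
- tray: shallow grey open tray, room for one unit only, fixed, 96 x 78 mm, walls 20 mm high and 3 mm thick, floor 3 mm thick; origin at the centre of its underside, x along its long side, z up
Things that resemble listed ones, but are neither listed nor needed, are in the scene too. What is shaped like the part that bears unit_4_mid but green or red is not meant.

How it is judged (in metres and radians):
On the way, in this order (a step that is already met when the one before it is completed fails the run):
1. the heavy unit stands in the tray (it carries over 2.5 N) and every other unit is fully home in the foam (((x of unit_1_mid in the frame of case between -0.06 and 0.06 m and y of unit_1_mid in the frame of case between -0.06 and 0.06 m and z of unit_1_mid in the frame of case below 0.039 m and angle between unit_1_mid's own z axis and vertical below 0.1 rad) or (x of unit_1_mid in the frame of tray between -0.04 and 0.04 m and y of unit_1_mid in the frame of tray between -0.035 and 0.035 m and z of unit_1_mid in the frame of tray below 0.03 m and angle between unit_1_mid's own z axis and vertical below 0.15 rad)) and ((x of unit_2_mid in the frame of case between -0.06 and 0.06 m and y of unit_2_mid in the frame of case between -0.06 and 0.06 m and z of unit_2_mid in the frame of case below 0.039 m and angle between unit_2_mid's own z axis and vertical below 0.1 rad) or (x of unit_2_mid in the frame of tray between -0.04 and 0.04 m and y of unit_2_mid in the frame of tray between -0.035 and 0.035 m and z of unit_2_mid in the frame of tray below 0.03 m and angle between unit_2_mid's own z axis and vertical below 0.15 rad)) and ((x of unit_3_mid in the frame of case between -0.06 and 0.06 m and y of unit_3_mid in the frame of case between -0.06 and 0.06 m and z of unit_3_mid in the frame of case below 0.039 m and angle between unit_3_mid's own z axis and vertical below 0.1 rad) or (x of unit_3_mid in the frame of tray between -0.04 and 0.04 m and y of unit_3_mid in the frame of tray between -0.035 and 0.035 m and z of unit_3_mid in the frame of tray below 0.03 m and angle between unit_3_mid's own z axis and vertical below 0.15 rad)) and ((x of unit_4_mid in the frame of case between -0.06 and 0.06 m and y of unit_4_mid in the frame of case between -0.06 and 0.06 m and z of unit_4_mid in the frame of case below 0.039 m and angle between unit_4_mid's own z axis and vertical below 0.1 rad) or (x of unit_4_mid in the frame of tray between -0.04 and 0.04 m and y of unit_4_mid in the frame of tray between -0.035 and 0.035 m and z of unit_4_mid in the frame of tray below 0.03 m and angle between unit_4_mid's own z axis and vertical below 0.15 rad)) and ((x of unit_5_mid in the frame of case between -0.06 and 0.06 m and y of unit_5_mid in the frame of case between -0.06 and 0.06 m and z of unit_5_mid in the frame of case below 0.039 m and angle between unit_5_mid's own z axis and vertical below 0.1 rad) or (x of unit_5_mid in the frame of tray between -0.04 and 0.04 m and y of unit_5_mid in the frame of tray between -0.035 and 0.035 m and z of unit_5_mid in the frame of tray below 0.03 m and angle between unit_5_mid's own z axis and vertical below 0.15 rad)) and contact force between tray and anything else above 2.5 N), for 0.3 s.
2. the lid is shut (value of joint case_lid below 0.06 rad), for 0.2 s.
At the end, for the whole second after the job is handed in: The heavy unit stands upright (0.15 rad) in the tray, which carries over 2.5 N (a light unit does not count); every other unit is upright in a cut-out, its underside within 3 mm of the cut-out's floor; the lid is shut to within 0.06 rad and at rest (all of step 1 and value of joint case_lid below 0.06 rad and velocity of joint case_lid below 0.05 rad/s); the robot touches nothing.
Of unit_1, unit_3, unit_5 only 1 to 3 are there at a start; the rules pass over those that are not, and their reading is None.
At some moment in a run one of unit_1, unit_2, unit_3, unit_4, unit_5 may be knocked a few centimetres aside while the robot is not near it.
Once in a run the grip may slacken for a moment while it holds something.
It also fails if it takes over 210 s, if anything falls off the work surface, if the arm or the gripper's body presses on something with over 40 N, if the wrist force passes 120 N, or if a joint passes its speed limit or range.

## Robot

A 7-joint arm with a two-finger parallel gripper is mounted at the origin on a cart in front of the work surface, level with it; the furniture and walls round the work are solid. World frame = base frame: x ahead of the robot, y to its left, z up, the work surface at z = 0. Lengths are in m, angles in degrees, forces in N, time in s.
With the tool pointing down it reaches from about 0.425 to 0.875 m from the base axis. Payload 4.7 kg.
Tool frame: the origin (TCP) lies midway between the tips of the shut fingers; the grasp point (between the pads) lies env.grip_point_offset behind it (env.grip_point_offset is the distance from the TCP to the grasp point, in m); x points along the fingers, y is the direction in which the jaws open and shut, and the axes are right-handed (so a half turn about x gives the same grasp; the last joint's range is limited). The gripper opens to 87 mm and grips with 3 to 60 N. Pads are 19 mm wide; open, the fingers measure 117 mm over their backs; the gripper's body (75 mm by 190 mm) begins 51 mm behind the grasp point.
Start: joints at [-73.849, 18.392, -4.016, 83.108, 1.295, 78.541, -3.26], TCP at [0.172, 0.627, 0.223] pointing down, gripper open.
Joint ranges: [-163.93, 163.93], [-17.29, 119.83], [-79.2, 71.16], [3.27, 140.29], [-89.18, 269.18], [5.43, 117.66], [-154.24, 154.24]. Speed limits (degrees/s): [147.25, 147.25, 180, 180, 180, 180, 180].

## Interface

Orientations are given as [roll, pitch, yaw] about the fixed x, y, z axes, in that order (R = Rz(yaw) Ry(pitch) Rx(roll)).
In Python, from cell import readout, read_camera, camera_params, sign_off, spot_in, pinpoint, env gives the robot as it stands.
- The arm moves only by the shell command python3 -m pendant 'ROWS' [OPENING] [FORCE]. ROWS is a JSON object of lists of equal length, an entry for each row: "xyz": the shift along the world's x, y, z in m, a list of three; "turn": the turn about the world's z in rad. A call has 1 to 10 rows; each row shifts and turns the pose as measured when the row begins; what a row does not reach is not made up. A row lasts 1/8 s, in which the tool goes at most 62.5 mm and 10.7 degrees, less where a joint would pass 70% of its speed; a pose out of reach is approached as far as the arm can. A call is refused whole if a number of a shift passes 0.0625 or a number of a turn 0.188, either way. A call with a gripper value outside its range is refused whole. OPENING is the opening, from 0 (shut) to 1 (fully open), set as the call begins (- or left out, the last holds). The fingers move at their own pace and stop on an object; FORCE is the grip in N (left out, the last holds). Time passes only in rows, so rows that do not move let the fingers close. It gives the time, the measured TCP pose, the force and the opening at its end, in the units of the state.
- readout.get_obs(): the state, without advancing time (a new reading comes with each control period).
- read_camera(name): name is "side" or "top" or "wrist"; returns the picture (480x640x3 uint8, red, green, blue); there is no depth.
- camera_params(name): a dict with "fx", "fy", "cx", "cy" (pixels), "k1" (the pictures are not rectified: a ray, as slopes to the right and down, at radius r is drawn at 1 + k1 r^2 times it, then the intrinsics apply), "rvec" (rotation vector, rad) and "tvec" (3), from world to camera coordinates, as OpenCV has them; the wrist camera has in their place "hand_eye" (4x4, takes a point from camera to tool coordinates, whose origin is the TCP and whose axes are the tool frame's). Camera axes: x right, y down, z forward; pixel columns grow to the right and rows downward; lengths in m; the calibration is good to about 2 mm. A picture is of the moment at which its call begins: read the wrist's pose just before it. camera_params takes no time and is no camera call.
- sign_off(): hands the job in, once; it reports no verdict.
Trained networks look in the newest picture that a camera, given by its name, has taken for a name from the list of things; names that differ only in an ending like _2 or _b are one class to them, and where a whole thing is asked for, a point or a joint stands for the part that bears it (a point fixed in the world has none). Each returns a list of dicts, best first, with "score" (0 to 1); they miss things now and then, are a little off and sometimes report something else, mostly with a low value. They report only what shows in the picture. A call takes as long as a camera call. They do not tell look-alikes from the thing itself.
- spot_in(camera, name): "at" ([x, y, z] in m, in the coordinates of the camera as it stood for that picture, good to about 4 mm: the middle of the surface that is visible of it).
- pinpoint(camera, name): "at" ([x, y, z] in m, in the coordinates of the camera as it stood for that picture, good to about 4 mm: a listed point, or the origin of a listed thing).
The state is a dict: "time_s": time; "qpos": joint angles; "joint_velocities": joint speeds; "effort": joint torques, N m; "tool_pos": TCP position; "tool_rot": TCP orientation; "force": force on the tool from outside, world axes, zero at the start; "wrist_torque": the same for the moment, N m; "grip_width": finger opening in m.
Only numpy, scipy, OpenCV 4.12 (cv2) and the standard library are available. Lean on these libraries where they do the work, as an engineer would, in place of code of your own. Each camera call takes 0.05 s, during which the arm holds its last target.

## Working session

There is one attempt and no reset: what is moved stays moved. The work goes in short steps, Python scripts to look and compute and a shell command to move; the robot and the scene stay as the last step left them, time stands still between calls to the robot, and variables do not carry over. Pictures are saved under pics/ and viewed, and the job is handed in when it is done.

```bash
ls; mkdir -p pics; cat > h.py <<'E'
import numpy as np, cv2
from scipy.spatial.transform import Rotation as R
from cell import readout, read_camera, camera_params, sign_off, spot_in, pinpoint, env
def save(cam,fn):
    im=read_camera(cam); cv2.imwrite('pics/'+fn,im[:,:,::-1]); return im
def T(cam):
    p=camera_params(cam)
    if 'hand_eye' in p:
        o=readout.get_obs(); M=np.eye(4)
        M[:3,:3]=R.from_euler('xyz',o['tool_rot'],degrees=True).as_matrix(); M[:3,3]=o['tool_pos']
        return M@np.array(p['hand_eye'])
    Rm=cv2.Rodrigues(np.array(p['rvec'],float))[0]; M=np.eye(4); M[:3,:3]=Rm.T; M[:3,3]=-Rm.T@np.array(p['tvec']).ravel()
    return M
def tow(M,at): return (M@np.r_[at,1])[:3]
def proj(cam,M,P):
    p=camera_params(cam); c=np.linalg.inv(M)@np.r_[P,1]; s=c[:2]/c[2]; s=s*(1+p['k1']*(s@s))
    return p['fx']*s[0]+p['cx'],p['fy']*s[1]+p['cy']
def ray(cam,M,u,v,z):
    p=camera_params(cam); d=np.array([(u-p['cx'])/p['fx'],(v-p['cy'])/p['fy']]); s=d.copy()
    for _ in range(20): s=d/(1+p['k1']*(s@s))
    w=M[:3,:3]@np.r_[s,1]; o=M[:3,3]; return o+w*(z-o[2])/w[2]
E
python3 - <<'E'
from h import *
o=readout.get_obs(); print(o); print(env.grip_point_offset, [a for a in dir(env) if a[0]!='_'])
for c in ['top','side','wrist']:
    save(c,c+'0.png'); M=T(c); print(c,M[:3,3].round(3))
    for n in ['unit_1_mid','case','tray','case_lid','lid_tab','cutout_1','lid_hinge']:
        try: print(n,[(tow(M,d['at']).round(3).tolist(),round(d['score'],2)) for d in pinpoint(c,n)])
        except Exception as e: print(n,e)
E
```

```text
pics
{'time_s': 0.0, 'qpos': array([-73.84961227,  18.43833817,  -4.01459803,  83.17483199,
         1.29539785,  78.54076846,  -3.25949265]), 'joint_velocities': array([ 0.04132842, -0.02023296, -0.0298208 , -0.06739354,  0.00182968,
        0.04850048, -0.02906307]), 'effort': array([ 5.33572202e-04, -4.91270041e+01, -4.03928831e-01, -3.12535214e+01,
       -6.40128320e-02,  4.33974189e-02,  1.66256959e-04]), 'tool_pos': array([0.17189787, 0.62628453, 0.22147018]), 'tool_rot': array([ -86.60234943,   89.8911313 , -101.94328818]), 'force': array([0.40705326, 0.58917494, 0.26410768]), 'wrist_torque': array([ 0.0575241 , -0.05809372,  0.02149285]), 'grip_width': 0.0871409710244512}
0.0187 ['PlanningError', 'grip_point_offset']
top [0.345 0.12  0.941]
unit_1_mid [([0.554, 0.236, 0.024], 0.69)]
case [([0.544, -0.167, -0.002], 0.74)]
tray [([0.463, 0.436, 0.0], 0.85)]
case_lid it knows: case, cutout, lid_hinge, lid_tab, tray, unit_1_mid, unit_2_mid, unit_3_mid, unit_4_mid, unit_5_mid
lid_tab [([0.447, -0.16, 0.092], 0.59)]
cutout_1 [([0.505, -0.124, 0.012], 0.91)]
lid_hinge [([0.641, -0.171, 0.038], 0.75)]
side [ 0.388 -0.796  0.768]
unit_1_mid [([0.557, 0.241, 0.023], 0.86), ([0.504, -0.201, 0.016], 0.45)]
case [([0.549, -0.165, -0.001], 0.68), ([0.469, 0.438, -0.001], 0.42), ([0.448, -0.158, 0.096], 0.24)]
tray [([0.467, 0.437, 0.003], 0.59), ([0.445, -0.157, 0.1], 0.55)]
case_lid it knows: case, cutout, lid_hinge, lid_tab, tray, unit_1_mid, unit_2_mid, unit_3_mid, unit_4_mid, unit_5_mid
lid_tab [([0.448, -0.157, 0.098], 0.57)]
cutout_1 [([0.591, -0.206, 0.017], 0.75), ([0.505, -0.201, 0.015], 0.69)]
lid_hinge [([0.643, -0.171, 0.04], 0.76), ([0.559, 0.242, 0.023], 0.69)]
wrist [0.091 0.651 0.386]
unit_1_mid []
case []
tray []
case_lid it knows: case, cutout, lid_hinge, lid_tab, tray, unit_1_mid, unit_2_mid, unit_3_mid, unit_4_mid, unit_5_mid
lid_tab []
cutout_1 []
lid_hinge []
```

View pics/top0.png

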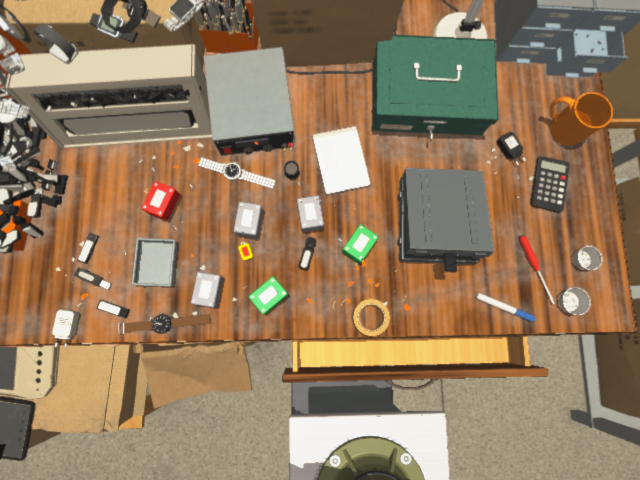

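View pics/side0.png

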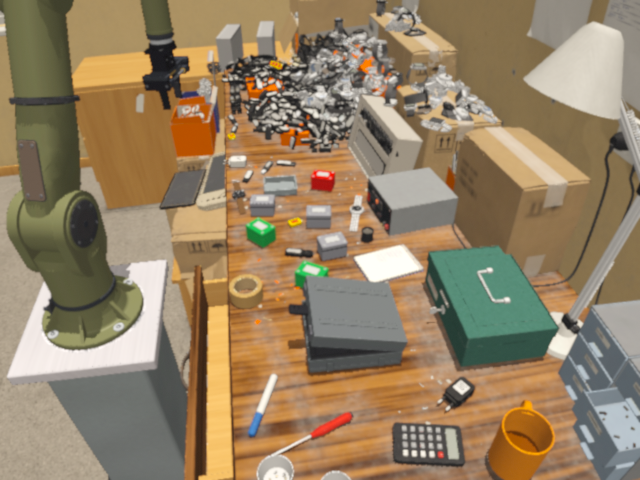

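View pics/wrist0.png

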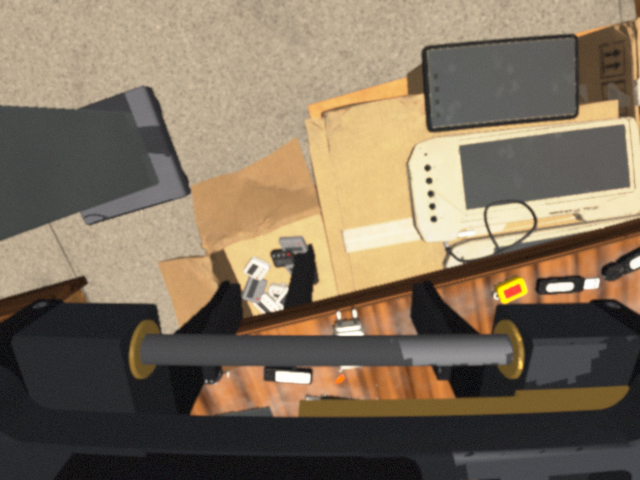

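The top view shows three grey units, near (249,220), (310,214) and (206,290). The tray is at (155,262), and the case at (445,215) has its lid ajar with the tab at (450,262). The red and green boxes are decoys. I'll measure the poses next.

```bash
python3 - <<'E'
from h import *
im=cv2.imread('pics/top0.png')
a=cv2.resize(im[170:330,130:370],None,fx=3.3,fy=3.3,interpolation=cv2.INTER_CUBIC); cv2.imwrite('pics/c1.png',a)
b=cv2.resize(im[150:290,380:510],None,fx=4,fy=4,interpolation=cv2.INTER_CUBIC); cv2.imwrite('pics/c2.png',b)
M=T('top')
for u,v in [(249,220),(310.5,214),(206.5,290)]: print(ray('top',M,u,v,.044).round(3))
print(ray('top',M,155,262,0.02))
E
```

```text
[0.546 0.235 0.044]
[0.557 0.108 0.044]
[0.404 0.318 0.044]
[0.46482656 0.4309055  0.02      ]
```

View pics/c1.png

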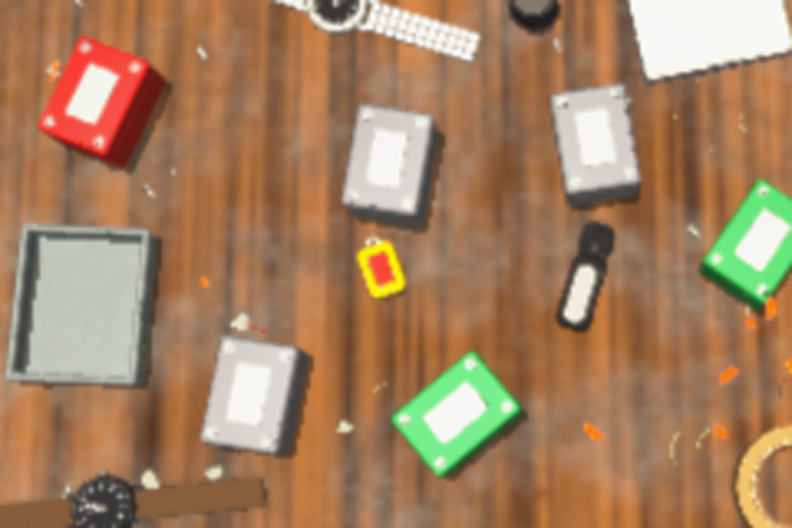

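View pics/c2.png

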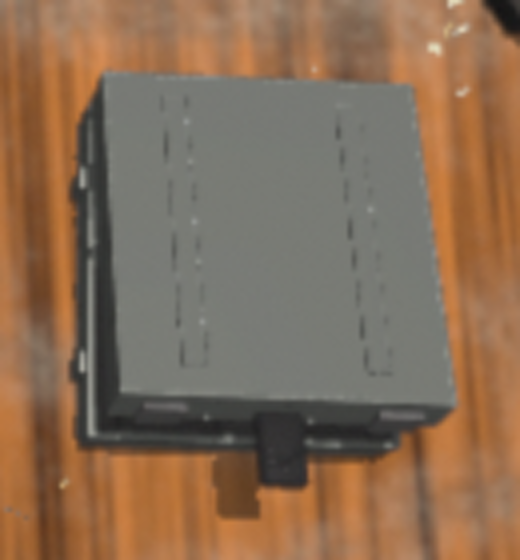

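```bash
python3 - <<'E'
from h import *
M=T('top')
def c(pts,z,s=3.3,o=(130,170)):
    return np.array([ray('top',M,o[0]+u/s,o[1]+v/s,z) for u,v in pts])
for n,q,z in [('A',[(360,105),(433,115),(418,218),(345,205)],.044),('B',[(553,95),(622,86),(640,188),(568,198)],.044),('C',[(222,338),(305,348),(282,452),(203,440)],.044),('tray',[(22,226),(157,230),(143,384),(7,382)],.02)]:
    P=c(q,z); m=P.mean(0); l=(P[0]+P[1]-P[2]-P[3])/2; s=(P[0]+P[3]-P[1]-P[2])/2
    print(n,m.round(4),'long',np.hypot(*l[:2]).round(4),np.degrees(np.arctan2(l[1],l[0])).round(1),'short',np.hypot(*s[:2]).round(4),np.degrees(np.arctan2(-s[0],s[1])).round(1))
P=c([(90,445),(388,452)],.037,4,(380,150)); print(P,np.degrees(np.arctan2(*(P[0]-P[1])[:2])))
P=c([(105,73),(412,87)],.066,4,(380,150)); print(P,np.degrees(np.arctan2(*(P[0]-P[1])[:2])))
E
```

```text
A [0.549  0.2371 0.044 ] long 0.0655 -7.7 short 0.0462 -9.9
B [0.5596 0.1076 0.044 ] long 0.0671 8.0 short 0.0449 7.2
C [0.4047 0.318  0.044 ] long 0.0631 -10.2 short 0.0495 -8.7
tray [0.4641 0.4309 0.02  ] long 0.0979 -2.7 short 0.0842 -2.2
[[ 0.45621328 -0.08114723  0.037     ]
 [ 0.45012491 -0.23668936  0.037     ]] 2.2415793853703407
[[ 0.64709218 -0.09264757  0.066     ]
 [ 0.63799609 -0.25351003  0.066     ]] 3.236388060363549
```

```bash
cat >> h.py <<'E'
def yaw():
    o=readout.get_obs(); m=R.from_euler('xyz',o['tool_rot'],degrees=True).as_matrix()
    return np.degrees(np.arctan2(-m[0,1],m[1,1]))   # yaw of jaw axis (0 = jaws along world y), mod 180
def st():
    o=readout.get_obs(); m=R.from_euler('xyz',o['tool_rot'],degrees=True).as_matrix()
    print('t',round(o['time_s'],2),'pos',o['tool_pos'].round(4),'yaw',round(yaw(),2),'down',m[:,0].round(3),'F',o['force'].round(2),'tq',o['wrist_torque'].round(2),'w',round(o['grip_width'],4),'q7',o['qpos'][6].round(1))
E
python3 -c "
from h import *
st(); print(camera_params('wrist'))"; python3 -m pendant '{"xyz":[[0.05,-0.03,0.0],[0.06,-0.05,0],[0.06,-0.06,0],[0.05,-0.06,0],[0.05,-0.06,0],[0.0,-0.06,0]],"turn":[-0.17,-0.17,-0.17,-0.17,-0.17,-0.17]}' ; python3 -c "
from h import *
st()"
```

```text
t 1.05 pos [0.172  0.6269 0.2226] yaw -15.34 down [ 0.  0. -1.] F [-0.18  0.08  0.55] tq [-0.02 -0.    0.05] w 0.0869 q7 -3.3
{'fx': 352.674723293427, 'fy': 352.674723293427, 'cx': 326.1628027831507, 'cy': 239.94676508220363, 'k1': -0.06120404598120305, 'hand_eye': array([[-1.03448840e-03, -3.04565886e-01,  9.52490709e-01,
        -1.63075495e-01],
       [ 9.99999419e-01, -6.05135709e-04,  8.92590444e-04,
         2.20159032e-03],
       [ 3.04533541e-04,  9.52491079e-01,  3.04566335e-01,
        -8.44018121e-02],
       [ 0.00000000e+00,  0.00000000e+00,  0.00000000e+00,
         1.00000000e+00]])}
time_s: 1.8
tool_pos: [0.398, 0.3518, 0.2223]
tool_rot: [133.3, 89.7, 58.2]
force: [-0.2, 0.1, 0.7]
grip_width: 0.0869
t 1.8 pos [0.398  0.3518 0.2223] yaw -75.15 down [ 0.003  0.005 -1.   ] F [-0.24  0.06  0.68] tq [-0.15  0.05  0.02] w 0.0869 q7 -28.7
```

```bash
python3 -m pendant '{"xyz":[[0.03,-0.05,0.0],[0.02,-0.06,0],[0.0,-0.06,0],[0.0,-0.06,0],[0.0,-0.06,0],[0.0,-0.06,0],[0,-0.05,0],[0,-0.05,0]],"turn":[0.18,0.18,0.18,0.18,0.18,0.18,0.18,0]}' ; python3 -c "
from h import *
st()
M=T('wrist');save('wrist','w1.png')
for n in ['lid_tab','lid_hinge','case','unit_1_mid','cutout_1']: print(n,[(tow(M,d['at']).round(3).tolist(),round(d['score'],2)) for d in pinpoint('wrist',n)])
"
```

```text
time_s: 2.8
tool_pos: [0.4472, -0.0921, 0.2247]
tool_rot: [85.8, 89.4, 81.3]
force: [0.5, 0.8, -0.2]
grip_width: 0.0872
t 2.8 pos [ 0.4472 -0.0921  0.2247] yaw -4.48 down [ 0.002  0.01  -1.   ] F [ 0.47  0.81 -0.2 ] tq [-0.02 -0.05  0.01] w 0.0872 q7 88.9
lid_tab [([0.443, -0.161, 0.095], 0.83)]
lid_hinge []
case [([0.548, -0.162, 0.004], 0.68)]
unit_1_mid [([0.555, 0.245, 0.022], 0.67)]
cutout_1 []
```

View pics/w1.png

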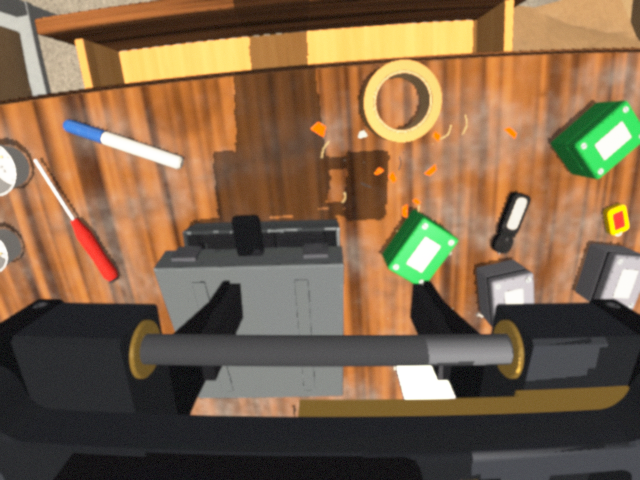

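```bash
python3 -m pendant '{"xyz":[[-0.002,-0.04,0],[-0.002,-0.028,-0.03],[0,0,-0.05],[0,0,-0.03],[0,0,-0.02],[0,0,-0.005]],"turn":[0.03,0,0,0,0,0]}' 0.6 15; python3 -c "
from h import *
st();save('side','s1.png')
"
```

```text
time_s: 3.85
tool_pos: [0.4463, -0.1488, 0.086]
tool_rot: [79.8, 89.4, 78.2]
force: [0.4, 0.6, -0.3]
grip_width: 0.053
t 3.85 pos [ 0.4463 -0.1488  0.086 ] yaw -1.57 down [ 0.002  0.011 -1.   ] F [ 0.39  0.56 -0.26] tq [0.01 0.04 0.  ] w 0.053 q7 107.9
```

View pics/s1.png

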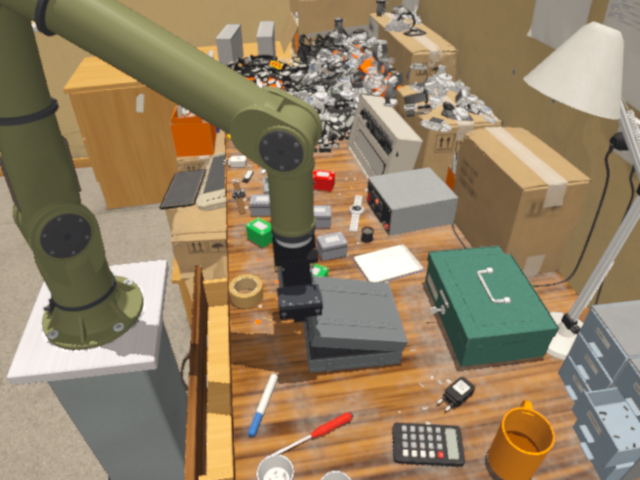

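```bash
python3 -m pendant '{"xyz":[[-0.003,-0.010,0],[0,0,0]],"turn":[-0.02,0]}' ; python3 -m pendant '{"xyz":[[0,0,0],[0,0,0],[0,0,0],[0,0,0]],"turn":[0,0,0,0]}' 0 12; python3 -c "
from h import *
st()"
```

```text
time_s: 4.15
tool_pos: [0.4448, -0.1589, 0.0875]
tool_rot: [66.3, 89.3, 63.6]
force: [0.3, 0.1, 0.2]
grip_width: 0.0524
time_s: 4.65
tool_pos: [0.4459, -0.1589, 0.0889]
tool_rot: [56.5, 89.2, 53.8]
force: [-0.2, -0.0, 0.8]
grip_width: 0.0238
t 4.65 pos [ 0.4459 -0.1589  0.0889] yaw -2.7 down [ 0.008  0.011 -1.   ] F [-0.2  -0.03  0.82] tq [-0.    0.02 -0.07] w 0.0238 q7 108.1
```

```bash
python3 -m pendant '{"xyz":[[0.005,0,0.016],[0.007,-0.0005,0.016],[0.009,-0.0005,0.016],[0.0095,-0.0005,0.015],[0.011,-0.0005,0.014],[0.012,-0.0005,0.013],[0,0,0]],"turn":[0,0,0,0,0,0,0]}' ; python3 -c "
from h import *
st()
p=readout.get_obs()['tool_pos']; print('r', np.hypot(p[0]-.642,p[2]+.008-.038), np.degrees(np.arctan2(p[2]+.008-.038,.642-p[0])))"
```

```text
time_s: 5.52
tool_pos: [0.5054, -0.1621, 0.1863]
tool_rot: [28.9, 89.0, 26.2]
force: [3.3, -0.8, -2.4]
grip_width: 0.0241
t 5.53 pos [ 0.5054 -0.1621  0.1863] yaw -2.69 down [ 0.015  0.008 -1.   ] F [ 3.31 -0.81 -2.42] tq [-0.17 -0.63 -0.13] w 0.0241 q7 107.3
r 0.20754870781412119 48.84060372629168
```

```bash
python3 -m pendant '{"xyz":[[0.0145,-0.0007,0.011],[0.015,-0.0007,0.010],[0.0157,-0.0007,0.0086],[0.016,-0.0008,0.007],[0.017,-0.0008,0.0055],[0.017,-0.0008,0.004],[0,0,0]],"turn":[0,0,0,0,0,0,0]}' ; python3 -c "
from h import *
st()
p=readout.get_obs()['tool_pos']; print('r', np.hypot(p[0]-.642,p[2]+.008-.038), np.degrees(np.arctan2(p[2]+.008-.038,.642-p[0])))"
```

```text
time_s: 6.4
tool_pos: [0.5931, -0.1667, 0.2326]
tool_rot: [127.6, 89.3, 124.8]
force: [2.4, 0.5, -4.0]
grip_width: 0.0239
t 6.4 pos [ 0.5931 -0.1667  0.2326] yaw -2.78 down [-0.007  0.011 -1.   ] F [ 2.36  0.46 -4.03] tq [-0.3  -0.56 -0.04] w 0.0239 q7 112.4
r 0.20846080871105643 76.4298452122158
```

```bash
python3 -m pendant '{"xyz":[[0.017,-0.0008,0.003],[0.0175,-0.0008,0.001],[0.0175,-0.0008,-0.001],[0.0175,-0.0008,-0.002],[0.0175,-0.0008,-0.003],[0.016,-0.0008,-0.004],[0.01,0,-0.003],[0,0,0]],"turn":[0,0,0,0,0,0,0,0]}' ; python3 -c "
from h import *
st()
p=readout.get_obs()['tool_pos']; print('r', np.hypot(p[0]-.642,p[2]+.008-.038), np.degrees(np.arctan2(p[2]+.008-.038,.642-p[0])))"
```

```text
time_s: 7.4
tool_pos: [0.6997, -0.1724, 0.2308]
tool_rot: [139.2, 88.7, 136.2]
force: [1.3, -0.2, -0.7]
grip_width: 0.0239
t 7.4 pos [ 0.6997 -0.1724  0.2308] yaw -2.99 down [-0.016  0.015 -1.   ] F [ 1.27 -0.17 -0.7 ] tq [-0.26 -0.35 -0.01] w 0.0239 q7 113.7
r 0.2089626234890703 106.03412155958651
```

```bash
python3 -m pendant '{"xyz":[[0,0,0],[0,0,0],[0,0,0.04],[0,0,0.05],[-0.04,0.03,0],[-0.06,0.06,0],[-0.06,0.06,-0.02],[-0.04,0.06,-0.02],[0,0.05,0],[0,0,0]],"turn":[0,0,0,0,0,0,0,0,0,0]}' 1 30; python3 - <<'E'
from h import *
st()
for c in ['top','side']:
    save(c,c+'1.png'); M=T(c)
    for n in ['unit_1_mid','case','tray','cutout_1','lid_tab','lid_hinge']:
        print(c,n,[(tow(M,d['at']).round(3).tolist(),round(d['score'],2)) for d in pinpoint(c,n)])
E
```

```text
time_s: 8.65
tool_pos: [0.5266, 0.0557, 0.2887]
tool_rot: [134.3, 88.1, 131.5]
force: [0.8, -0.3, 0.6]
grip_width: 0.0869
t 8.65 pos [0.5266 0.0557 0.2887] yaw -2.79 down [-0.022  0.025 -0.999] F [ 0.79 -0.29  0.56] tq [-0.09  0.01  0.09] w 0.0869 q7 81.8
top unit_1_mid [([0.553, 0.237, 0.024], 0.88)]
top case []
top tray [([0.466, 0.438, -0.001], 0.74), ([0.561, 0.113, 0.026], 0.36)]
top cutout_1 []
top lid_tab []
top lid_hinge []
side unit_1_mid [([0.556, 0.242, 0.021], 0.66), ([0.468, 0.441, 0.001], 0.57), ([0.594, -0.207, 0.014], 0.28)]
side case [([0.551, -0.164, -0.001], 0.84)]
side tray [([0.471, 0.441, 0.005], 0.91)]
side cutout_1 [([0.503, -0.201, 0.014], 0.89), ([0.511, -0.123, 0.015], 0.68), ([0.593, -0.121, 0.015], 0.57)]
side lid_tab [([0.694, -0.169, 0.237], 0.67), ([0.408, 0.322, 0.029], 0.22)]
side lid_hinge [([0.643, -0.17, 0.038], 0.62)]
```

View pics/top1.png

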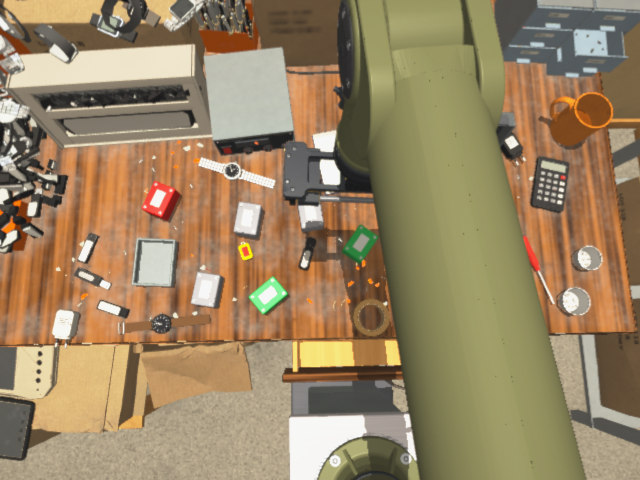

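View pics/side1.png

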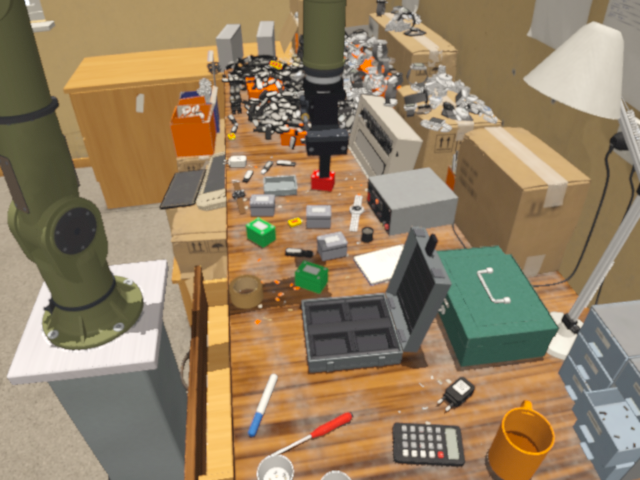

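```bash
python3 -m pendant '{"xyz":[[0.02,0.03,-0.04],[0.013,0.025,-0.05],[0,0,-0.04],[0,0,0]],"turn":[0.09,0.09,0,0]}' ; python3 - <<'E'
from h import *
st()
M=T('wrist');save('wrist','w2.png')
print([(tow(M,d['at']).round(4).tolist(),round(d['score'],2)) for d in pinpoint('wrist','unit_1_mid')])
print([(tow(M,d['at']).round(4).tolist(),round(d['score'],2)) for d in spot_in('wrist','unit_1_mid')])
E
```

```text
time_s: 9.85
tool_pos: [0.563, 0.1065, 0.157]
tool_rot: [128.8, 88.4, 136.1]
force: [0.3, -1.2, 0.8]
grip_width: 0.087
t 9.85 pos [0.563  0.1065 0.157 ] yaw 7.32 down [-0.021  0.02  -1.   ] F [ 0.26 -1.19  0.8 ] tq [-0.02 -0.05 -0.  ] w 0.087 q7 94.4
[([0.5506, 0.2457, 0.0248], 0.77)]
[([0.5517, 0.237, 0.0473], 0.72)]
```

View pics/w2.png

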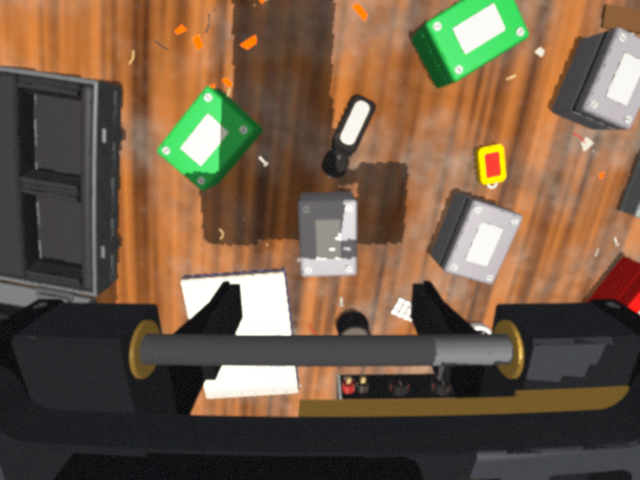

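```bash
cat >> h.py <<'E'
def quad(cam,q,z=.044,M=None):
    M=T(cam) if M is None else M
    P=np.array([ray(cam,M,u,v,z) for u,v in q]); m=P.mean(0)
    e=[np.hypot(*(P[i]-P[(i+1)%4])[:2]).round(4) for i in range(4)]
    l=[np.degrees(np.arctan2(*(P[(i+1)%4]-P[i])[[1,0]])).round(1) for i in range(4)]
    print('centre',m.round(4),'edges',e,'dirs',l); return m
E
python3 -c "
from h import *
quad('wrist',[(300,193),(356,193),(356.5,276),(301,275)])
quad('wrist',[(470,194),(522,214),(489,283),(435,262)])
"
```

```text
centre [0.567  0.1141 0.044 ] edges [np.float64(0.0451), np.float64(0.0724), np.float64(0.048), np.float64(0.0711)] dirs [np.float64(97.0), np.float64(9.1), np.float64(-84.5), np.float64(-173.3)]
centre [0.5547 0.2426 0.044 ] edges [np.float64(0.0505), np.float64(0.0663), np.float64(0.0554), np.float64(0.064)] dirs [np.float64(77.8), np.float64(-10.5), np.float64(-104.7), np.float64(165.3)]
```

```bash
python3 -m pendant '{"xyz":[[0.001,0.006,-0.03],[0,0,-0.04],[0,0,-0.035],[0,0,-0.02],[0,0,0]],"turn":[0,0,0,0,0]}' ; python3 -c "
from h import *
st()
save('wrist','w3.png')"
```

```text
time_s: 10.62
tool_pos: [0.5764, 0.1142, 0.0464]
tool_rot: [68.7, 88.1, 76.0]
force: [-0.7, -0.3, -0.2]
grip_width: 0.0871
t 10.62 pos [0.5764 0.1142 0.0464] yaw 7.27 down [ 0.008  0.033 -0.999] F [-0.66 -0.28 -0.16] tq [0.01 0.05 0.05] w 0.0871 q7 99.5
```

View pics/w3.png

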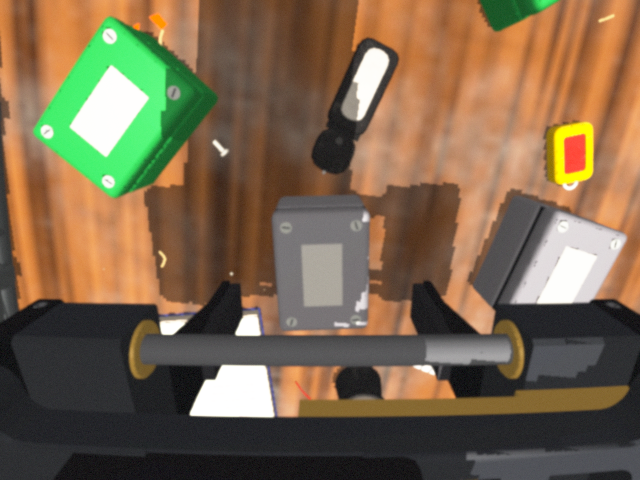

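```bash
python3 -c "
from h import *
quad('wrist',[(275,210),(368,210),(369,329),(275,328)])
"; python3 -m pendant '{"xyz":[[-0.010,0,0],[0,0,0]],"turn":[0,0]}'; python3 -c "
from h import *
st()"
```

```text
centre [0.5648 0.1129 0.044 ] edges [np.float64(0.0448), np.float64(0.0666), np.float64(0.0511), np.float64(0.0653)] dirs [np.float64(96.8), np.float64(10.0), np.float64(-84.6), np.float64(-175.5)]
time_s: 10.92
tool_pos: [0.5686, 0.1146, 0.0504]
tool_rot: [61.0, 87.8, 68.3]
force: [-0.8, -0.0, -0.1]
grip_width: 0.0868
t 10.93 pos [0.5686 0.1146 0.0504] yaw 7.26 down [ 0.014  0.035 -0.999] F [-0.8  -0.01 -0.09] tq [-0.01  0.02 -0.04] w 0.0868 q7 98.8
```

```bash
python3 -m pendant '{"xyz":[[-0.003,-0.001,-0.012],[-0.001,0,-0.010],[0,0,0]],"turn":[0,0,0]}'; python3 -c "
from h import *
st()"
```

```text
time_s: 11.3
tool_pos: [0.5645, 0.1141, 0.0277]
tool_rot: [59.9, 87.7, 67.2]
force: [-0.5, -0.1, -0.3]
grip_width: 0.0871
t 11.3 pos [0.5645 0.1141 0.0277] yaw 7.3 down [ 0.015  0.036 -0.999] F [-0.5  -0.1  -0.25] tq [-0.    0.02  0.03] w 0.0871 q7 99.9
```

```bash
python3 -m pendant '{"xyz":[[0,0,0],[0,0,0],[0,0,0],[0,0,0]],"turn":[0,0,0,0]}' 0 30; python3 -m pendant '{"xyz":[[0,0,0.02],[0,0,0.03],[0,0,0.03],[0,0,0.02],[0,0,0],[0,0,0],[0,0,0]],"turn":[0,0,0,0,0,0,0]}'; python3 -c "
from h import *
st();st();save('wrist','w4.png')
for i in range(5): read_camera('wrist'); st()"
```

```text
time_s: 11.8
tool_pos: [0.565, 0.1139, 0.0278]
tool_rot: [59.2, 87.8, 66.5]
force: [0.2, 0.2, -0.5]
grip_width: 0.0552
time_s: 12.68
tool_pos: [0.5644, 0.1129, 0.1346]
tool_rot: [58.7, 87.7, 65.9]
force: [-0.1, -0.8, -2.1]
grip_width: 0.0472
t 12.68 pos [0.5644 0.1129 0.1346] yaw 7.19 down [ 0.016  0.037 -0.999] F [-0.06 -0.81 -2.08] tq [-0.04  0.07  0.01] w 0.0472 q7 94.5
t 12.68 pos [0.5644 0.1129 0.1346] yaw 7.19 down [ 0.016  0.037 -0.999] F [-0.06 -0.81 -2.08] tq [-0.04  0.07  0.01] w 0.0472 q7 94.5
t 12.78 pos [0.5642 0.1129 0.1343] yaw 7.2 down [ 0.016  0.036 -0.999] F [ 0.69  0.21 -2.16] tq [-0.06  0.05  0.01] w 0.0475 q7 94.5
t 12.82 pos [0.5643 0.1129 0.1344] yaw 7.2 down [ 0.016  0.036 -0.999] F [-0.33  0.19 -1.14] tq [ 0.   -0.01  0.02] w 0.0474 q7 94.5
t 12.88 pos [0.5644 0.1129 0.1345] yaw 7.2 down [ 0.016  0.036 -0.999] F [-0.16  0.46 -1.79] tq [-0.01  0.08 -0.04] w 0.0475 q7 94.5
t 12.93 pos [0.5646 0.1129 0.1347] yaw 7.19 down [ 0.017  0.036 -0.999] F [-0.66  0.24 -0.37] tq [-0.07  0.02 -0.06] w 0.0474 q7 94.5
t 12.97 pos [0.5646 0.113  0.1348] yaw 7.2 down [ 0.017  0.037 -0.999] F [ 0.44  0.03 -1.17] tq [-0.    0.01 -0.01] w 0.0473 q7 94.5
```

View pics/w4.png

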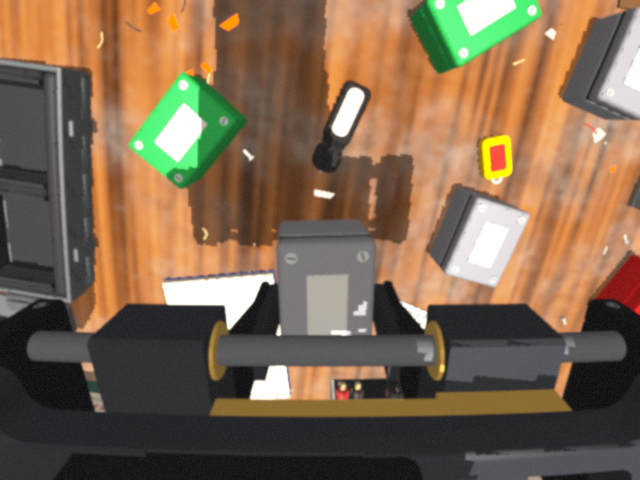

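```bash
python3 -c "
from h import *
save('side','s2.png')
im=cv2.imread('pics/s2.png'); cv2.imwrite('pics/s2c.png',cv2.resize(im[120:380,200:460],None,fx=2.2,fy=2.2,interpolation=cv2.INTER_CUBIC))"
```

```text
(no output)
```

View pics/s2c.png

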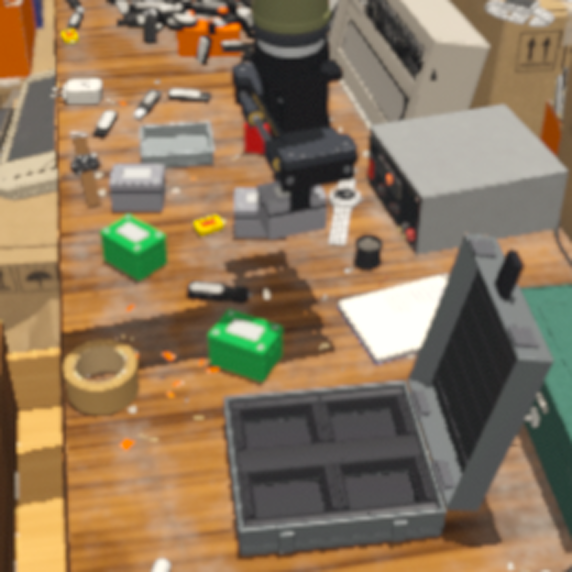

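The box is gripped only by its top few millimetres, because the fingers were still closing when the lift began. I'll set it down and take it again.

```bash
python3 -m pendant '{"xyz":[[0,0,-0.03],[0,0,-0.03],[0,0,-0.02],[0,0,-0.004],[0,0,0]],"turn":[0,0,0,0,0]}'; python3 -m pendant '{"xyz":[[0,0,-0.006],[0,0,0]],"turn":[0,0]}'; python3 -m pendant '{"xyz":[[0,0,-0.005],[0,0,0]],"turn":[0,0]}'
```

```text
time_s: 13.65
tool_pos: [0.566, 0.1134, 0.0496]
tool_rot: [55.4, 87.6, 62.6]
force: [0.6, -0.4, -1.2]
grip_width: 0.0473
time_s: 13.9
tool_pos: [0.5672, 0.1138, 0.0448]
tool_rot: [53.2, 87.5, 60.4]
force: [-0.1, -0.2, -0.4]
grip_width: 0.0478
time_s: 14.15
tool_pos: [0.5677, 0.114, 0.0402]
tool_rot: [52.3, 87.4, 59.5]
force: [-1.2, 0.3, -1.0]
grip_width: 0.0474
```

```bash
python3 -m pendant '{"xyz":[[0,0,-0.004],[0,0,0]],"turn":[0,0]}'; python3 -m pendant '{"xyz":[[0,0,-0.004],[0,0,0]],"turn":[0,0]}'
```

```text
time_s: 14.4
tool_pos: [0.5696, 0.1135, 0.0391]
tool_rot: [50.4, 87.2, 57.6]
force: [0.8, 0.2, -1.6]
grip_width: 0.0471
time_s: 14.65
tool_pos: [0.5711, 0.1128, 0.0382]
tool_rot: [49.7, 87.1, 56.8]
force: [-0.2, 0.4, -1.3]
grip_width: 0.0476
```

```bash
python3 -m pendant '{"xyz":[[-0.003,0,-0.006],[0,0,-0.001]],"turn":[0,0]}'; python3 -m pendant '{"xyz":[[-0.003,0,-0.006],[0,0,0]],"turn":[0,0]}'; python3 -c "
from h import *
st()"
```

```text
time_s: 14.9
tool_pos: [0.5727, 0.1123, 0.037]
tool_rot: [45.0, 86.7, 52.0]
force: [-0.9, -0.6, -0.9]
grip_width: 0.0474
time_s: 15.15
tool_pos: [0.5743, 0.1126, 0.0373]
tool_rot: [41.6, 86.2, 48.7]
force: [0.2, 0.4, -1.3]
grip_width: 0.0474
t 15.15 pos [0.5743 0.1126 0.0373] yaw 7.12 down [ 0.043  0.049 -0.998] F [ 0.22  0.38 -1.27] tq [-0.04  0.09  0.02] w 0.0474 q7 100.4
```

```bash
python3 -c "
from h import *
o=readout.get_obs(); print(o['qpos'].round(1),o['effort'].round(1),o['joint_velocities'].round(2)); save('side','s3.png')"
```

```text
[-47.   21.5  41.  107.9 -20.3  54.3 100.4] [  0.2 -39.6   8.2 -27.1  -0.2  -0.1   0. ] [ 0.27 -0.94  0.19 -1.49  0.5   1.19 -0.16]
```

View pics/s3.png

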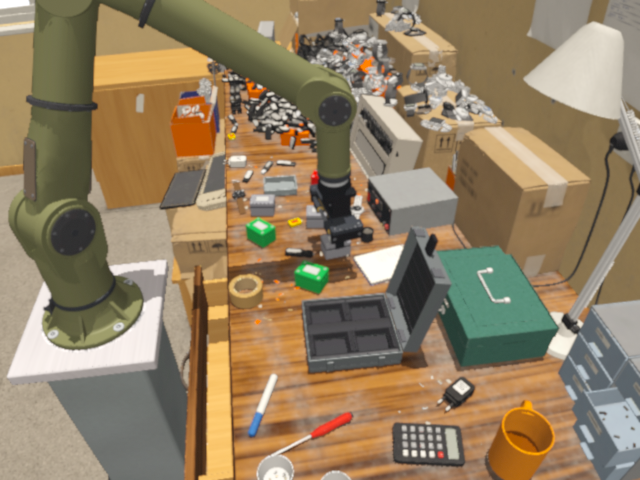

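```bash
python3 -m pendant '{"xyz":[[-0.01,0,0.02],[0,0,0]],"turn":[0,0]}'; python3 -c "
from h import *
st();o=readout.get_obs(); print(o['qpos'].round(1),o['effort'].round(1))"; python3 -m pendant '{"xyz":[[0,0,-0.02],[0,0,0]],"turn":[0,0]}'; python3 -c "
from h import *
st();o=readout.get_obs(); print(o['qpos'].round(1),o['effort'].round(1))"
```

```text
time_s: 15.45
tool_pos: [0.5631, 0.1127, 0.0553]
tool_rot: [41.7, 86.4, 48.8]
force: [1.0, 0.1, -1.0]
grip_width: 0.0474
t 15.45 pos [0.5631 0.1127 0.0553] yaw 7.14 down [ 0.042  0.048 -0.998] F [ 1.   0.1 -1. ] tq [-0.05  0.03 -0.03] w 0.0474 q7 98.5
[-48.8  18.8  42.1 108.6 -18.   55.7  98.5] [ -0.1 -37.2   7.1 -26.9  -0.    0.1  -0.1]
time_s: 15.7
tool_pos: [0.5643, 0.1134, 0.0336]
tool_rot: [40.8, 86.3, 47.9]
force: [-2.9, -1.1, 9.7]
grip_width: 0.0474
t 15.7 pos [0.5643 0.1134 0.0336] yaw 7.22 down [ 0.044  0.048 -0.998] F [-2.87 -1.13  9.75] tq [-0.26  0.61  0.02] w 0.0474 q7 99.9
[-47.8  20.6  41.2 109.4 -19.8  53.4  99.9] [ -0.  -33.3   6.3 -23.4  -0.5  -1.    0. ]
```

```bash
python3 -m pendant '{"xyz":[[0,0,0],[0,0,0],[0,0,0]],"turn":[0,0,0]}' 1 30; python3 -c "
from h import *
st();save('wrist','w5.png')"
```

```text
time_s: 16.08
tool_pos: [0.5625, 0.1128, 0.0286]
tool_rot: [42.1, 86.6, 49.3]
force: [-0.1, 0.1, 0.7]
grip_width: 0.0698
t 16.07 pos [0.5625 0.1128 0.0286] yaw 7.21 down [ 0.039  0.045 -0.998] F [-0.09  0.14  0.71] tq [-0.06  0.07 -0.  ] w 0.0698 q7 100.1
```

View pics/w5.png

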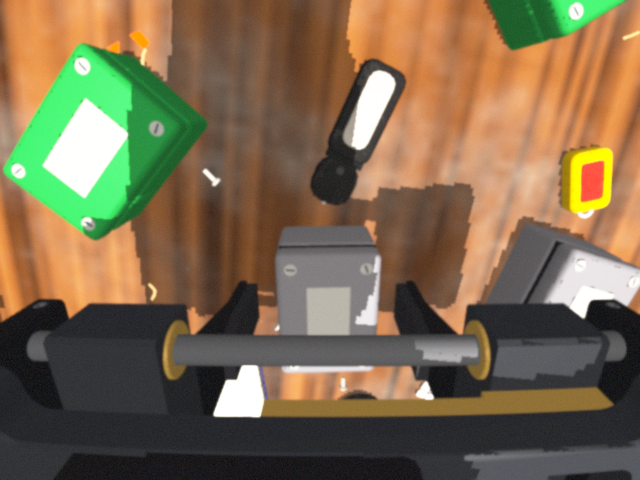

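```bash
python3 -c "
from h import *
quad('wrist',[(277,246),(377,246),(380,369),(276,369)])"
```

```text
centre [0.561 0.115 0.044] edges [np.float64(0.0438), np.float64(0.0679), np.float64(0.053), np.float64(0.0667)] dirs [np.float64(96.3), np.float64(11.6), np.float64(-84.8), np.float64(-176.2)]
```

```bash
python3 -m pendant '{"xyz":[[0,0,0],[0,0,0],[0,0,0],[0,0,0],[0,0,0]],"turn":[0,0,0,0,0]}' 0 30; python3 -c "
from h import *
st()";  python3 -m pendant '{"xyz":[[0,0,0.03],[0,0,0.03],[0,0,0.03],[0,0,0.02],[0,0,0.0]],"turn":[0,0,0,0,0]}'; python3 -c "
from h import *
F=[]
save('wrist','w6.png')
for i in range(8): read_camera('wrist'); F.append(readout.get_obs()['force'])
print(np.mean(F,0)); st()"
```

```text
time_s: 16.75
tool_pos: [0.5623, 0.1128, 0.0283]
tool_rot: [42.3, 86.6, 49.5]
force: [-0.1, -0.3, -0.5]
grip_width: 0.0482
t 16.75 pos [0.5623 0.1128 0.0283] yaw 7.22 down [ 0.039  0.045 -0.998] F [-0.12 -0.35 -0.47] tq [-0.06  0.03 -0.  ] w 0.0482 q7 100.1
time_s: 17.38
tool_pos: [0.5602, 0.1123, 0.1397]
tool_rot: [44.2, 86.8, 51.3]
force: [-0.3, 0.9, -1.9]
grip_width: 0.0481
[ 0.00899782  0.08595436 -1.29351477]
t 17.82 pos [0.5589 0.1119 0.1378] yaw 7.17 down [ 0.032  0.042 -0.999] F [ 0.78 -0.65 -1.43] tq [-0.03  0.02 -0.03] w 0.0478 q7 93.8
```

View pics/w6.png

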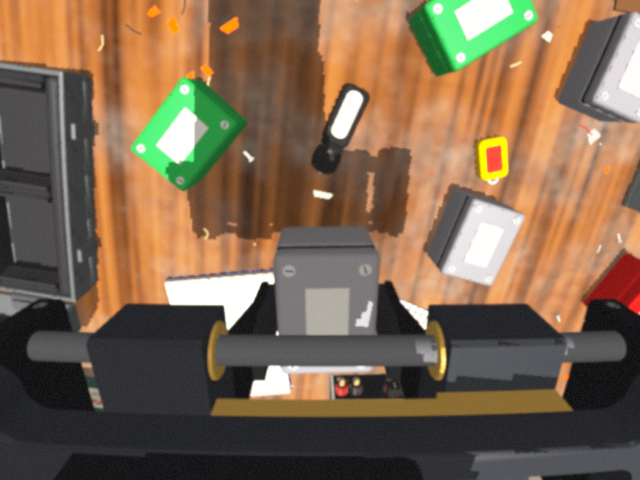

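B now has a full grip and weighs about 1.3 N, so it is light. Next I'll carry it to cutout_2.

```bash
python3 -m pendant '{"xyz":[[-0.008,-0.045,0.005],[-0.008,-0.045,0],[-0.008,-0.045,0],[-0.008,-0.045,0],[-0.008,-0.045,0],[-0.008,-0.045,0],[-0.005,-0.04,0],[0,0,0]],"turn":[-0.03,-0.03,-0.03,-0.03,-0.03,-0.028,0,0]}'; python3 - <<'E'
from h import *
st(); M=T('wrist'); save('wrist','w7.png')
for n in ['case','cutout_1','unit_1_mid']:
    print(n,[(tow(M,d['at']).round(4).tolist(),round(d['score'],2)) for d in pinpoint('wrist',n)])
E
```

```text
time_s: 18.82
tool_pos: [0.5026, -0.2067, 0.1425]
tool_rot: [43.1, 87.0, 39.9]
force: [0.6, 0.3, -0.4]
grip_width: 0.0477
t 18.82 pos [ 0.5026 -0.2067  0.1425] yaw -3.22 down [ 0.041  0.034 -0.999] F [ 0.58  0.33 -0.39] tq [-0.07  0.08  0.01] w 0.0477 q7 118.8
case [([0.5489, -0.1595, 0.0029], 0.68)]
cutout_1 [([0.5068, -0.1149, 0.0133], 0.96), ([0.5055, -0.2, 0.0177], 0.84), ([0.598, -0.1245, 0.014], 0.8)]
unit_1_mid [([0.5099, -0.1197, 0.0162], 0.26)]
```

View pics/w7.png

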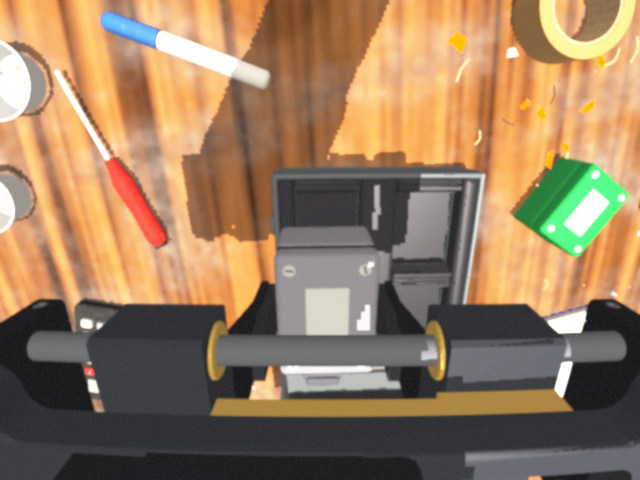

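```bash
python3 -c "
from h import *
M=T('wrist')
for u,v,z in [(272,170,.038),(486,174,.038),(462,306,.038),(292,188,.036),(358,188,.036),(397,191,.036)]: print(u,v,ray('wrist',M,u,v,z).round(4))
im=cv2.imread('pics/w7.png'); cv2.imwrite('pics/w7c.png',cv2.resize(im[150:320,250:500],None,fx=3.2,fy=3.2,interpolation=cv2.INTER_CUBIC))
"
```

```text
272 170 [ 0.4528 -0.2319  0.038 ]
486 174 [ 0.464  -0.0689  0.038 ]
462 306 [ 0.5796 -0.078   0.038 ]
292 188 [ 0.4675 -0.2184  0.036 ]
358 188 [ 0.4703 -0.1681  0.036 ]
397 191 [ 0.4743 -0.1379  0.036 ]
```

View pics/w7c.png

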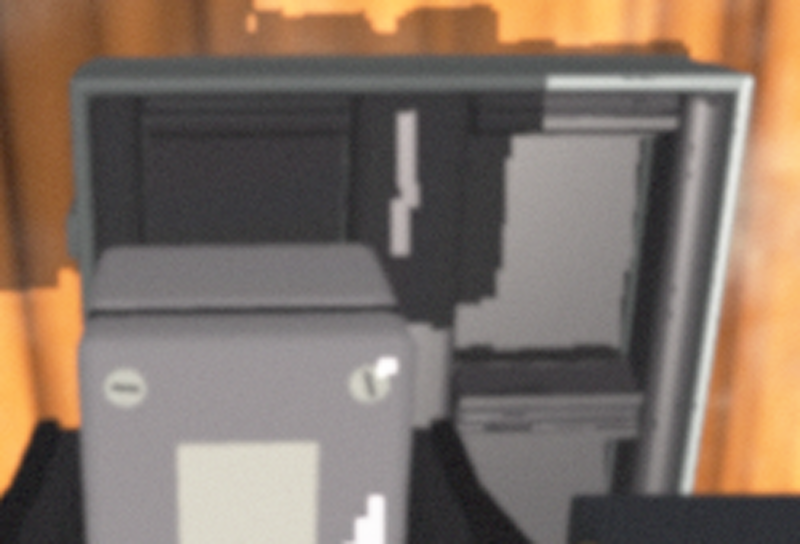

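```bash
python3 -m pendant '{"xyz":[[0.006,0.0045,-0.02],[0,0,-0.025],[0,0,-0.02],[0,0,0]],"turn":[0,0,0,0]}'; python3 - <<'E'
from h import *
st(); M=T('wrist'); save('wrist','w8.png');save('side','s8.png')
im=cv2.imread('pics/w8.png'); cv2.imwrite('pics/w8c.png',cv2.resize(im[150:330,230:530],None,fx=2.6,fy=2.6,interpolation=cv2.INTER_CUBIC))
im=cv2.imread('pics/s8.png'); cv2.imwrite('pics/s8c.png',cv2.resize(im[200:400,270:470],None,fx=3,fy=3,interpolation=cv2.INTER_CUBIC))
E
```

```text
time_s: 19.52
tool_pos: [0.513, -0.1893, 0.0751]
tool_rot: [47.0, 86.7, 44.8]
force: [-0.8, 0.0, -0.8]
grip_width: 0.048
t 19.52 pos [ 0.513  -0.1893  0.0751] yaw -2.09 down [ 0.041  0.041 -0.998] F [-0.77  0.03 -0.79] tq [-0.02  0.07  0.04] w 0.048 q7 123.3
```

View pics/w8c.png

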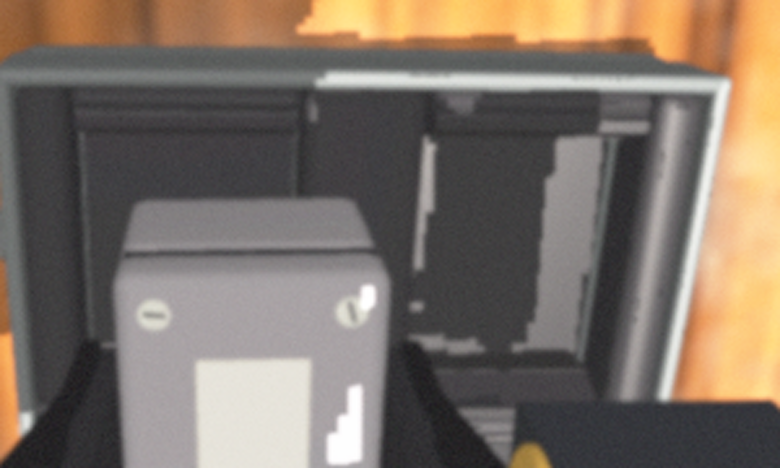

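View pics/s8c.png

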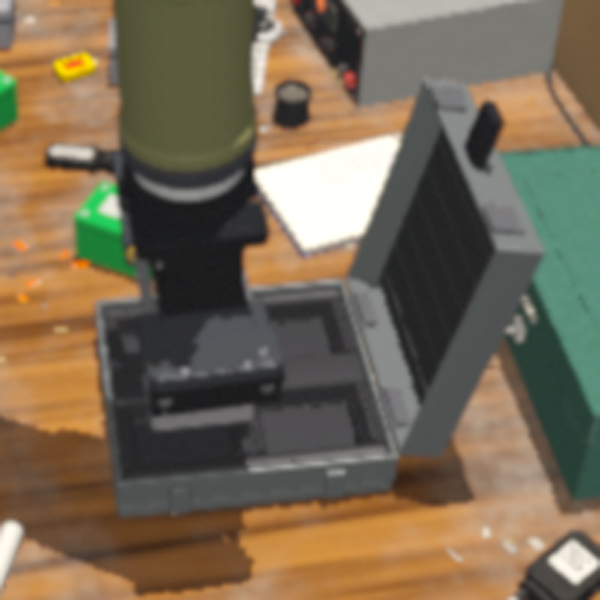

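```bash
python3 -c "
from h import *
M=T('wrist')
a=ray('wrist',M,509.6,180.8,.038);b=ray('wrist',M,233,182.7,.038);print(a,b,(a+b)/2,np.hypot(*(a-b)[:2]),np.degrees(np.arctan2(-(a-b)[0],(a-b)[1])))
o=readout.get_obs(); print(o['qpos'].round(1))
"
```

```text
[ 0.46531016 -0.07650084  0.038     ] [ 0.45957162 -0.2367342   0.038     ] [ 0.46244089 -0.15661752  0.038     ] 0.160336078675727 -2.051092579144305
[-27.6  17.3  54.3 110.3 -20.   59.6 123.3]
```

```bash
python3 -m pendant '{"xyz":[[-0.003,-0.012,0],[0,0,0]],"turn":[-0.015,0]}'; python3 - <<'E'
from h import *
st(); print(readout.get_obs()['qpos'].round(1))
E
```

```text
time_s: 19.88
tool_pos: [0.5121, -0.204, 0.0786]
tool_rot: [41.8, 86.5, 38.7]
force: [0.0, -0.1, -1.6]
grip_width: 0.0479
t 19.88 pos [ 0.5121 -0.204   0.0786] yaw -3.05 down [ 0.048  0.038 -0.998] F [ 0.01 -0.1  -1.64] tq [-0.04  0.07  0.05] w 0.0479 q7 124.0
[-26.4  17.6  54.7 110.  -20.4  59.8 124. ]
```

```bash
python3 -m pendant '{"xyz":[[-0.004,0.000,-0.014]],"turn":[0]}'; python3 -m pendant '{"xyz":[[0,0,0]],"turn":[0]}'; python3 - <<'E'
from h import *
st(); print(readout.get_obs()['qpos'].round(1)); save('wrist','w9.png')
im=cv2.imread('pics/w9.png'); cv2.imwrite('pics/w9c.png',cv2.resize(im[150:330,230:530],None,fx=2.6,fy=2.6,interpolation=cv2.INTER_CUBIC))
E
```

```text
time_s: 20.0
tool_pos: [0.5095, -0.2046, 0.0655]
tool_rot: [39.6, 86.3, 36.5]
force: [-0.2, 1.0, -2.1]
grip_width: 0.0478
time_s: 20.12
tool_pos: [0.5086, -0.2047, 0.0646]
tool_rot: [40.5, 86.4, 37.3]
force: [1.1, -0.8, -1.4]
grip_width: 0.0481
t 20.12 pos [ 0.5086 -0.2047  0.0646] yaw -3.1 down [ 0.05   0.038 -0.998] F [ 1.08 -0.85 -1.4 ] tq [-0.09  0.05 -0.  ] w 0.0481 q7 125.0
[-25.7  18.3  54.2 111.1 -21.4  58.1 125. ]
```

View pics/w9c.png

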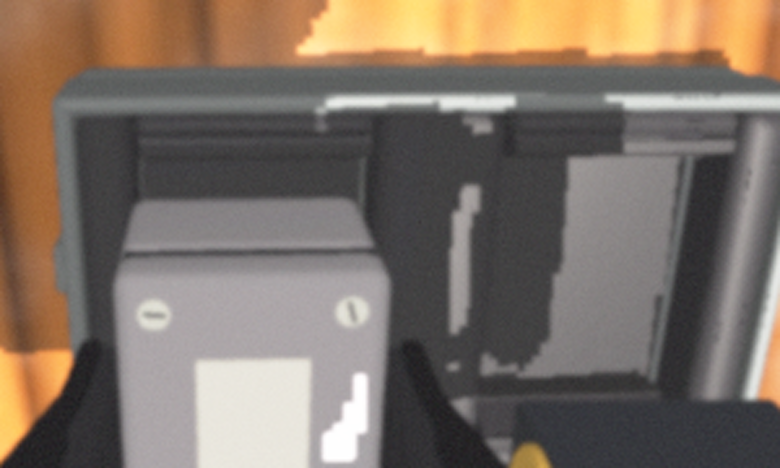

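```bash
python3 -c "
from h import *
M=T('wrist')
for n,x,y,z in [('boxbot',244,200,.037),('boxseam',244,255,.08),('boxseam2',244,255,.07),('rim',60,100,.038),('rimfront',400,103,.038),('cut115',254,115,.036),('cut135',254,135,.036),('cut158',254,158,.036)]:
    print(n,ray('wrist',M,230+x/2.6,150+y/2.6,z).round(4))
"
```

```text
boxbot [ 0.4797 -0.2008  0.037 ]
boxseam [ 0.475  -0.2021  0.08  ]
boxseam2 [ 0.4791 -0.202   0.07  ]
rim [ 0.4553 -0.2372  0.038 ]
rimfront [ 0.4603 -0.1673  0.038 ]
cut115 [ 0.4614 -0.1977  0.036 ]
cut135 [ 0.4657 -0.1979  0.036 ]
cut158 [ 0.4707 -0.1982  0.036 ]
```

View pics/w9.png

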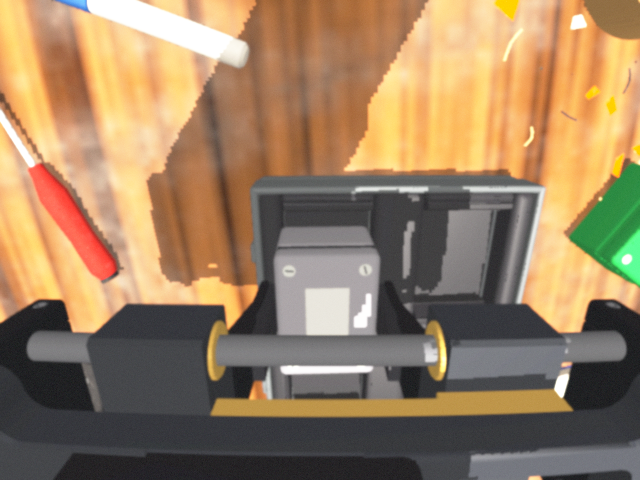

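```bash
python3 -m pendant '{"xyz":[[-0.004,0.002,0.002]],"turn":[0]}'; python3 -m pendant '{"xyz":[[0,0,-0.012]],"turn":[0]}'; python3 -m pendant '{"xyz":[[0,0,0]],"turn":[0]}'; python3 - <<'E'
from h import *
st(); print(readout.get_obs()['qpos'].round(1)); save('wrist','w10.png')
im=cv2.imread('pics/w10.png'); cv2.imwrite('pics/w10c.png',cv2.resize(im[150:330,230:530],None,fx=2.6,fy=2.6,interpolation=cv2.INTER_CUBIC))
E
```

```text
time_s: 20.3
tool_pos: [0.5047, -0.2026, 0.0669]
tool_rot: [40.4, 86.4, 37.3]
force: [0.4, -0.3, -1.5]
grip_width: 0.0475
time_s: 20.42
tool_pos: [0.5049, -0.2024, 0.0554]
tool_rot: [40.2, 86.3, 37.1]
force: [-3.0, 0.1, 3.4]
grip_width: 0.048
time_s: 20.55
tool_pos: [0.5035, -0.2019, 0.0541]
tool_rot: [42.3, 86.4, 39.2]
force: [-1.0, -1.1, -1.4]
grip_width: 0.0479
t 20.55 pos [ 0.5035 -0.2019  0.0541] yaw -3.05 down [ 0.048  0.039 -0.998] F [-1.02 -1.09 -1.4 ] tq [-0.05  0.48 -0.  ] w 0.0479 q7 125.5
[-25.7  18.6  53.9 112.3 -21.8  57.  125.5]
```

View pics/w10c.png

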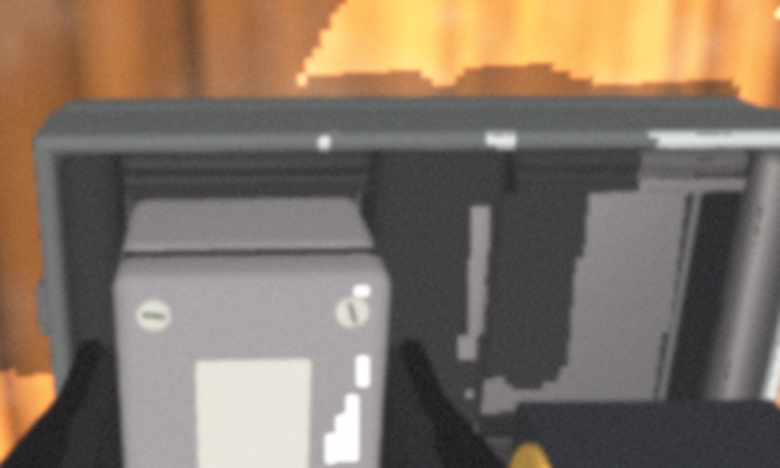

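```bash
python3 -m pendant '{"xyz":[[0.001,0,-0.008]],"turn":[0]}'; python3 -m pendant '{"xyz":[[0.001,0,-0.006]],"turn":[0]}';python3 -m pendant '{"xyz":[[0,0,-0.005]],"turn":[0]}'; python3 -c "
from h import *
st()"
```

```text
time_s: 20.72
tool_pos: [0.5042, -0.2022, 0.0465]
tool_rot: [42.9, 86.4, 39.8]
force: [-4.2, -0.4, 2.0]
grip_width: 0.0478
time_s: 20.85
tool_pos: [0.5045, -0.2019, 0.0415]
tool_rot: [46.2, 86.4, 43.1]
force: [-18.6, 7.5, 44.1]
grip_width: 0.048
time_s: 20.98
tool_pos: [0.5055, -0.2019, 0.0404]
tool_rot: [48.5, 86.2, 45.4]
force: [-14.4, 6.1, 46.1]
grip_width: 0.0478
t 20.98 pos [ 0.5055 -0.2019  0.0404] yaw -3.0 down [ 0.046  0.047 -0.998] F [-14.42   6.1   46.08] tq [1.78 3.02 0.34] w 0.0478 q7 127.2
```

```bash
python3 -m pendant '{"xyz":[[0,0,0.001],[0,0,0],[0,0,0]],"turn":[0,0,0]}' 0.8;  python3 -m pendant '{"xyz":[[0,0,0.03],[0,0,0.03],[0,0,0.02],[0,0,0]],"turn":[0,0,0,0]}' ; python3 - <<'E'
from h import *
st(); M=T('wrist'); save('wrist','w11.png'); save('side','s11.png')
print([(tow(M,d['at']).round(4).tolist(),round(d['score'],2)) for d in pinpoint('wrist','unit_1_mid')])
im=cv2.imread('pics/s11.png'); cv2.imwrite('pics/s11c.png',cv2.resize(im[230:390,280:440],None,fx=3.7,fy=3.7,interpolation=cv2.INTER_CUBIC))
E
```

```text
time_s: 21.35
tool_pos: [0.5086, -0.2023, 0.0423]
tool_rot: [44.4, 86.0, 41.3]
force: [-0.0, 0.4, -1.0]
grip_width: 0.0668
time_s: 21.85
tool_pos: [0.5084, -0.2013, 0.1223]
tool_rot: [45.0, 86.2, 42.0]
force: [0.4, -0.4, 0.5]
grip_width: 0.0694
t 21.85 pos [ 0.5084 -0.2013  0.1223] yaw -2.94 down [ 0.05   0.045 -0.998] F [ 0.36 -0.43  0.46] tq [-0.07  0.06 -0.  ] w 0.0694 q7 120.8
[]
```

View pics/w11.png

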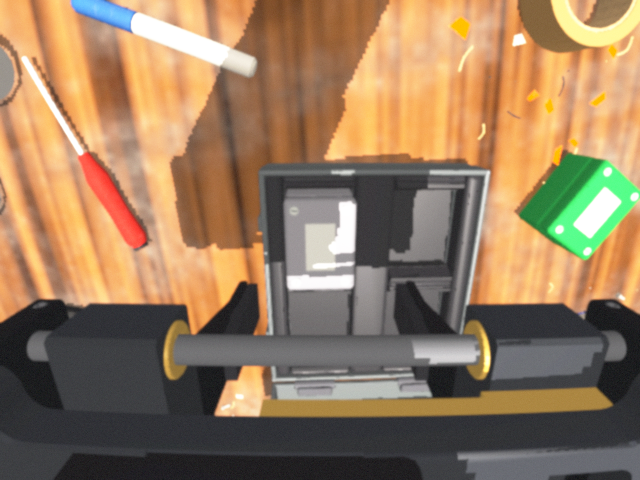

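View pics/s11c.png

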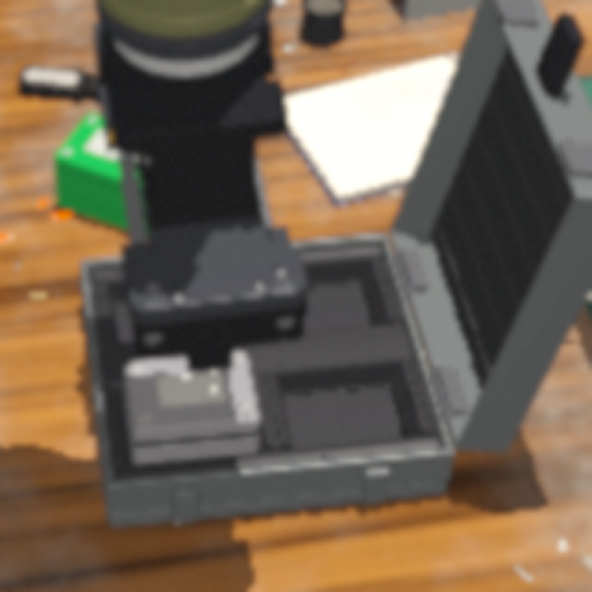

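```bash
python3 -m pendant '{"xyz":[[0,0,0],[0,0,0],[0,0,0],[0,0,0],[0,0,-0.03],[0,0,-0.024],[0,0,0]],"turn":[0,0,0,0,0,0,0]}' 0; python3 -m pendant '{"xyz":[[0,0,-0.006]],"turn":[0]}';python3 -m pendant '{"xyz":[[0,0,-0.006]],"turn":[0]}'; python3 -c "
from h import *
st()"
```

```text
time_s: 22.88
tool_pos: [0.506, -0.2003, 0.0632]
tool_rot: [49.5, 86.4, 46.5]
force: [-0.4, 0.2, 0.3]
grip_width: 0.0076
time_s: 23.0
tool_pos: [0.507, -0.2011, 0.0584]
tool_rot: [47.7, 86.4, 44.7]
force: [-7.8, -0.3, 45.9]
grip_width: 0.0024
time_s: 23.12
tool_pos: [0.5073, -0.2019, 0.0581]
tool_rot: [50.8, 86.2, 47.8]
force: [-27.2, 9.7, 74.3]
grip_width: 0.0007
t 23.12 pos [ 0.5073 -0.2019  0.0581] yaw -2.98 down [ 0.045  0.049 -0.998] F [-27.22   9.72  74.32] tq [2.77 5.79 0.23] w 0.0007 q7 126.1
```

```bash
python3 -m pendant '{"xyz":[[0,0,0.05],[0,0,0.05],[0.005,0.05,0],[0.005,0.055,0],[0.005,0.055,0],[0.005,0.055,0],[0.005,0.055,0],[0.005,0.055,0],[0.005,0.055,0],[0.005,0.05,0]],"turn":[0,0,-0.02,-0.02,-0.02,-0.02,-0.02,0,0,0]}' 1; python3 - <<'E'
from h import *
st(); print(readout.get_obs()['qpos'].round(1)); M=T('wrist'); save('wrist','w12.png')
print([(tow(M,d['at']).round(4).tolist(),round(d['score'],2)) for d in pinpoint('wrist','unit_1_mid')])
E
```

```text
time_s: 24.38
tool_pos: [0.5523, 0.2341, 0.1746]
tool_rot: [45.5, 84.9, 35.7]
force: [1.0, -0.7, -0.8]
grip_width: 0.0855
t 24.38 pos [0.5523 0.2341 0.1746] yaw -9.69 down [ 0.072  0.052 -0.996] F [ 1.02 -0.71 -0.77] tq [-0.11  0.02 -0.07] w 0.0855 q7 63.2
[-62.   12.   42.3 100.2 -10.2  66.2  63.2]
[([0.5547, 0.2455, 0.0232], 0.92)]
```

View pics/w12.png

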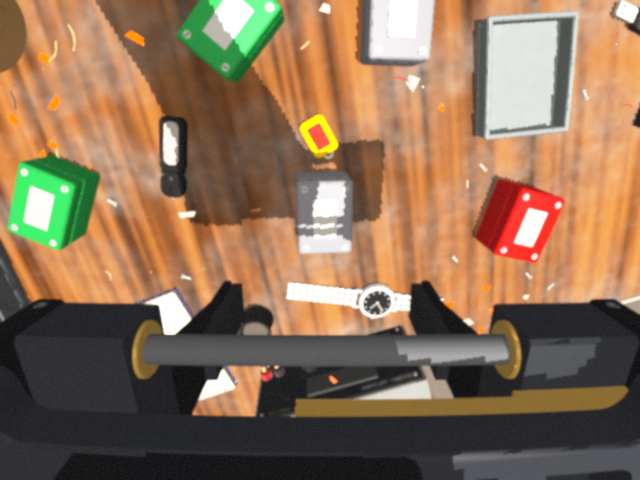

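```bash
t(){ python3 -c "
from h import *
st()"; }
python3 -m pendant '{"xyz":[[0,0,0.06],[0,0,0.06],[0,0,0]],"turn":[0,0,0]}' >/dev/null; t
python3 -m pendant '{"xyz":[[0,0,-0.012],[0,0,-0.012],[0,0,-0.012],[0,0,-0.012],[0,0,-0.012],[0,0,-0.012],[0,0,-0.012],[0,0,-0.012],[0,0,-0.012],[0,0,-0.012]],"turn":[0,0,0,0,0,0,0,0,0,0]}'>/dev/null; t
```

```text
t 24.85 pos [0.5505 0.2395 0.2982] yaw -9.08 down [ 0.072  0.053 -0.996] F [ 0.43 -0.29 -0.19] tq [-0.12  0.05 -0.02] w 0.0869 q7 60.3
t 26.1 pos [0.5485 0.2376 0.166 ] yaw -9.17 down [ 0.067  0.049 -0.997] F [-0.72  0.4  -0.34] tq [-0.05  0.08  0.04] w 0.087 q7 63.5
```

```bash
t(){ python3 -c "
from h import *
st()"; }
python3 -m pendant '{"xyz":[[0,0,0],[0,0,0],[0,0,0],[0,0,0],[0,0,0],[0,0,0],[0,0,0],[0,0,0],[0,0,0]],"turn":[-0.18,-0.18,-0.18,-0.18,-0.18,-0.18,-0.18,-0.18,-0.18]}' >/dev/null; t
python3 -m pendant '{"xyz":[[0,0,0],[0,0,0],[0,0,0],[0,0,0],[0,0,0],[0,0,0],[0,0,0],[0,0,0],[0,0,0]],"turn":[-0.18,-0.18,-0.18,-0.18,-0.18,-0.18,-0.18,-0.165,0]}' >/dev/null; t
```

```text
t 27.23 pos [0.5477 0.2374 0.1612] yaw -105.04 down [ 0.042 -0.07  -0.997] F [-1.15 -0.02  0.31] tq [-0.04  0.1  -0.  ] w 0.0871 q7 -30.8
t 28.35 pos [0.5484 0.2394 0.1572] yaw 170.83 down [-0.064 -0.052 -0.997] F [ 0.26 -0.88  0.42] tq [0.06 0.12 0.  ] w 0.0869 q7 -103.2
```

```bash
t(){ python3 -c "
from h import *
st()"; }
python3 -m pendant '{"xyz":[[0,-0.02,0.06],[0,-0.055,0.04],[0,-0.055,0],[0,-0.055,0],[0,-0.055,0],[0,-0.055,0],[0,0,0]],"turn":[0,0,0,0,0,0,0]}' >/dev/null; t
python3 -m pendant '{"xyz":[[0,0.055,0],[0,0.055,0],[0,0.055,0],[0,0.055,0],[0,0.055,0],[0,0.02,0],[0,0,0]],"turn":[0,0,0,0,0,0,0]}' >/dev/null; t
```

```text
t 29.23 pos [ 0.5472 -0.0609  0.2578] yaw 172.62 down [-0.057 -0.054 -0.997] F [-0.08 -0.04  0.37] tq [ 0.05  0.13 -0.01] w 0.0867 q7 -84.1
t 30.1 pos [0.5438 0.2484 0.2564] yaw 173.91 down [-0.054 -0.051 -0.997] F [ 0.21 -0.37  0.2 ] tq [-0.06  0.09  0.02] w 0.0872 q7 -108.7
```

```bash
t(){ python3 -c "
from h import *
st()"; }
python3 -m pendant '{"xyz":[[0,0,-0.004],[0,0,0],[0,0,-0.004],[0,0,0],[0,0,-0.004],[0,0,0],[0,0,-0.004],[0,0,0],[0,0,-0.004],[0,0,0]],"turn":[0,0,0,0,0,0,0,0,0,0]}' >/dev/null; t
python3 -m pendant '{"xyz":[[0,0,-0.05],[0,0,-0.05],[0,0,0]],"turn":[0,0,0]}' >/dev/null; t
python3 -m pendant '{"xyz":[[0,0,-0.004],[0,0,0],[0,0,-0.004],[0,0,0],[0,0,-0.004],[0,0,0],[0,0,-0.004],[0,0,0],[0,0,-0.004],[0,0,0]],"turn":[0,0,0,0,0,0,0,0,0,0]}' >/dev/null; t
```

```text
t 31.35 pos [0.5449 0.2415 0.2357] yaw 173.46 down [-0.054 -0.05  -0.997] F [0.56 0.33 0.65] tq [ 0.07  0.1  -0.  ] w 0.0871 q7 -108.2
t 31.73 pos [0.5455 0.2422 0.1346] yaw 173.51 down [-0.052 -0.049 -0.997] F [-0.45  0.1   0.76] tq [0.   0.04 0.04] w 0.0872 q7 -105.6
t 32.98 pos [0.5491 0.2434 0.1196] yaw 173.5 down [-0.044 -0.044 -0.998] F [-0.12 -0.25 -1.15] tq [ 0.    0.15 -0.  ] w 0.0872 q7 -104.9
```

```bash
python3 - <<'E'
from h import *
st(); M=T('wrist'); save('wrist','w13.png')
print([(tow(M,d['at']).round(4).tolist(),round(d['score'],2)) for d in pinpoint('wrist','unit_1_mid')])
E
```

```text
t 32.98 pos [0.5491 0.2434 0.1196] yaw 173.5 down [-0.044 -0.044 -0.998] F [-0.12 -0.25 -1.15] tq [ 0.    0.15 -0.  ] w 0.0872 q7 -104.9
[([0.5526, 0.2456, 0.0238], 0.75)]
```

View pics/w13.png

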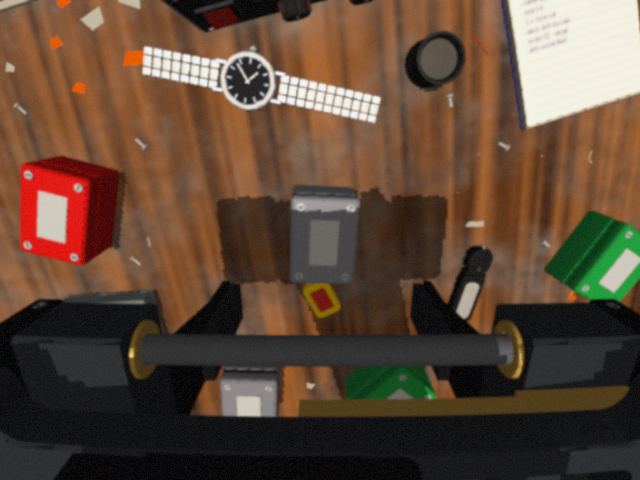

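```bash
python3 -c "
from h import *
quad('wrist',[(293,196),(359,197),(354,284),(290,281)])"
```

```text
centre [0.5535 0.2432 0.044 ] edges [np.float64(0.0451), np.float64(0.0664), np.float64(0.0478), np.float64(0.0641)] dirs [np.float64(-98.0), np.float64(172.1), np.float64(79.1), np.float64(-10.3)]
```

```bash
t(){ python3 -c "
from h import *
st()"; }
python3 -m pendant '{"xyz":[[0.004,0,-0.02],[0,0,-0.03],[0,0,-0.02],[0,0,0]],"turn":[-0.05,0,0,0]}' >/dev/null; t
```

```text
t 33.58 pos [0.5535 0.2432 0.0451] yaw 170.24 down [-0.047 -0.042 -0.998] F [-0.21 -0.61 -0.02] tq [-0.01  0.11 -0.04] w 0.0871 q7 -104.9
```

```bash
t(){ python3 -c "
from h import *
st()"; }
python3 -m pendant '{"xyz":[[0,0,-0.017],[0,0,0]],"turn":[0,0]}' >/dev/null; t; python3 -m pendant '{"xyz":[[0,0,0],[0,0,0],[0,0,0],[0,0,0],[0,0,0],[0,0,0]],"turn":[0,0,0,0,0,0]}' 0 30 >/dev/null; t
```

```text
t 33.83 pos [0.554  0.2433 0.0275] yaw 170.2 down [-0.046 -0.042 -0.998] F [-0.07  0.21  0.27] tq [-0.02  0.11 -0.04] w 0.0872 q7 -104.2
t 34.58 pos [0.5555 0.2437 0.0296] yaw 170.18 down [-0.043 -0.04  -0.998] F [-0.5   0.21 -1.28] tq [ 0.03  0.06 -0.  ] w 0.0476 q7 -104.2
```

```bash
python3 -m pendant '{"xyz":[[0,0,0.03],[0,0,0.03],[0,0,0.03],[0,0,0.02],[0,0,0.0]],"turn":[0,0,0,0,0]}'; python3 -c "
from h import *
F=[]
save('wrist','w14.png')
for i in range(8): read_camera('wrist'); F.append(readout.get_obs()['force'])
print(np.mean(F,0)); st()"
```

```text
time_s: 35.2
tool_pos: [0.5536, 0.2437, 0.1407]
tool_rot: [51.4, 86.5, -138.4]
force: [0.1, -0.5, -1.4]
grip_width: 0.0478
[ 0.03008353 -0.01001775 -1.26094387]
t 35.65 pos [0.5525 0.2432 0.139 ] yaw 170.19 down [-0.049 -0.043 -0.998] F [ 0.24 -0.02 -1.44] tq [0.02 0.07 0.03] w 0.0479 q7 -108.1
```

View pics/w14.png

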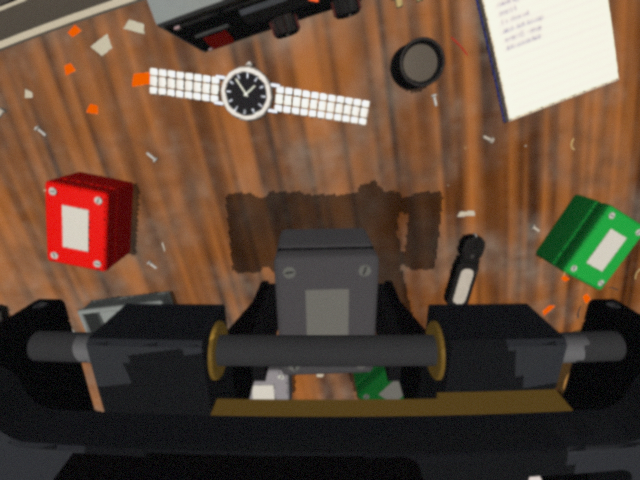

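A weighs about 1.26 N, so it is light too and C must be the heavy one. A goes to cutout_1.

```bash
python3 -m pendant '{"xyz":[[-0.005,-0.045,0],[-0.006,-0.045,0],[-0.006,-0.045,0],[-0.006,-0.045,0],[-0.006,-0.045,0],[-0.006,-0.045,0],[-0.006,-0.045,0],[-0.003,-0.045,0],[0,0,0]],"turn":[0.02,0.02,0.02,0.02,0.02,0.02,0,0,0]}'; python3 - <<'E'
from h import *
st(); M=T('wrist'); save('wrist','w15.png')
for n in ['case','cutout_1','unit_1_mid']:
    print(n,[(tow(M,d['at']).round(4).tolist(),round(d['score'],2)) for d in pinpoint('wrist',n)])
E
```

```text
time_s: 36.78
tool_pos: [0.505, -0.1274, 0.1383]
tool_rot: [53.1, 86.4, -129.6]
force: [0.9, 0.9, -1.2]
grip_width: 0.0478
t 36.77 pos [ 0.505  -0.1274  0.1383] yaw 177.35 down [-0.04  -0.049 -0.998] F [ 0.9   0.87 -1.16] tq [0.04 0.04 0.01] w 0.0478 q7 -72.3
case [([0.5505, -0.1622, 0.0058], 0.85)]
cutout_1 [([0.5074, -0.1177, 0.0152], 0.96), ([0.5999, -0.1237, 0.0119], 0.86), ([0.5893, -0.2014, 0.0124], 0.8)]
unit_1_mid [([0.5028, -0.1215, 0.1344], 0.57)]
```

View pics/w15.png

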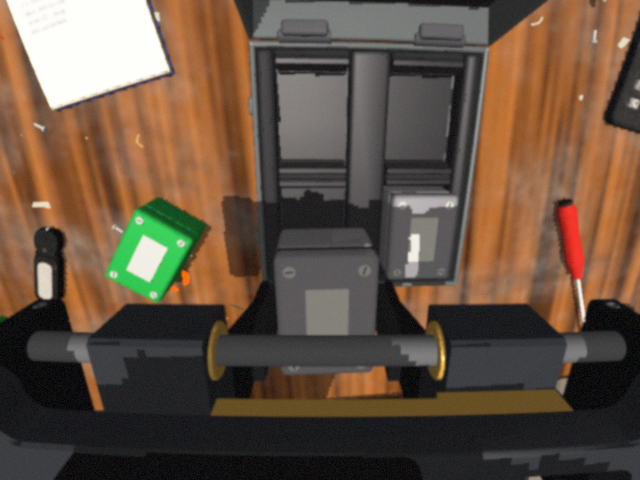

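```bash
python3 -m pendant '{"xyz":[[0.002,0.004,-0.02],[0,0,-0.025],[0,0,-0.018],[0,0,0]],"turn":[0,0,0,0]}'; python3 - <<'E'
from h import *
st(); M=T('wrist'); save('wrist','w16.png')
im=cv2.imread('pics/w16.png'); cv2.imwrite('pics/w16c.png',cv2.resize(im[100:330,210:510],None,fx=2.6,fy=2.6,interpolation=cv2.INTER_CUBIC))
E
```

```text
time_s: 37.48
tool_pos: [0.5088, -0.1109, 0.069]
tool_rot: [48.7, 86.4, -132.9]
force: [0.2, -0.8, -0.5]
grip_width: 0.0477
t 37.48 pos [ 0.5088 -0.1109  0.069 ] yaw 178.44 down [-0.043 -0.046 -0.998] F [ 0.18 -0.82 -0.49] tq [-0.01  0.12  0.  ] w 0.0477 q7 -68.3
```

View pics/w16c.png

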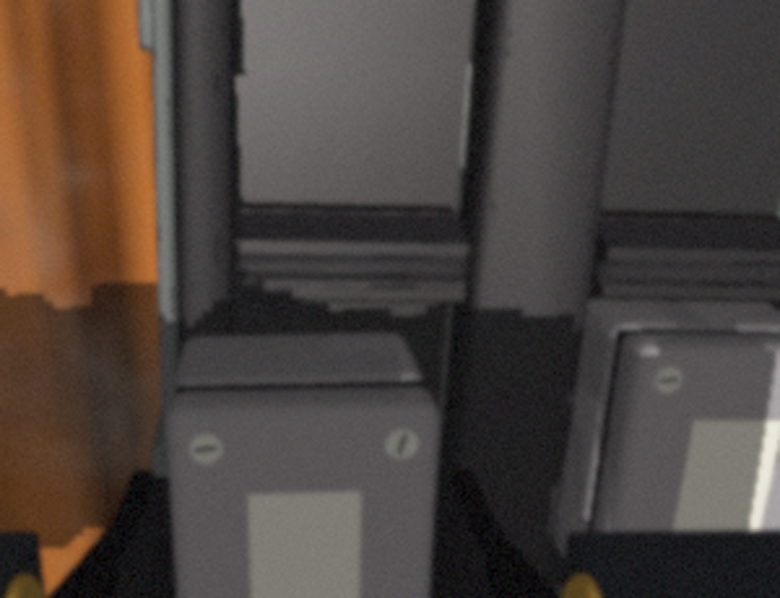

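```bash
python3 -m pendant '{"xyz":[[-0.001,-0.011,0.003],[0,0,0]],"turn":[-0.024,0]}'; python3 - <<'E'
from h import *
st(); M=T('wrist'); save('wrist','w17.png')
im=cv2.imread('pics/w17.png'); cv2.imwrite('pics/w17c.png',cv2.resize(im[100:330,210:510],None,fx=2.6,fy=2.6,interpolation=cv2.INTER_CUBIC))
E
```

```text
time_s: 37.78
tool_pos: [0.5094, -0.1234, 0.0742]
tool_rot: [51.6, 86.5, -131.5]
force: [0.4, 0.2, -0.3]
grip_width: 0.0478
t 37.77 pos [ 0.5094 -0.1234  0.0742] yaw 176.95 down [-0.04  -0.046 -0.998] F [ 0.36  0.24 -0.32] tq [0.01 0.06 0.  ] w 0.0478 q7 -68.3
```

View pics/w17c.png

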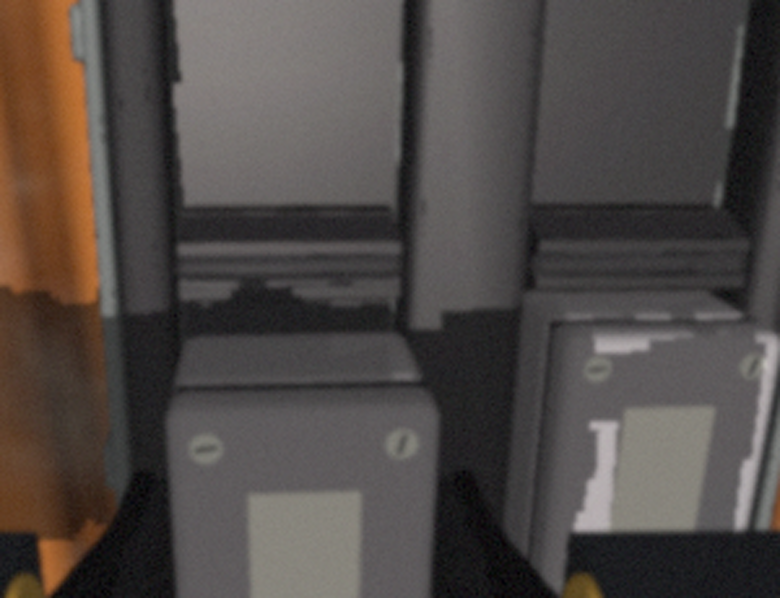

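```bash
python3 -m pendant '{"xyz":[[0.000,0.0005,-0.010]],"turn":[0]}';  python3 -m pendant '{"xyz":[[0,0.0,-0.010]],"turn":[0]}'; python3 -m pendant '{"xyz":[[0,0,0]],"turn":[0]}'; python3 - <<'E'
from h import *
st(); M=T('wrist'); save('wrist','w18.png')
im=cv2.imread('pics/w18.png'); cv2.imwrite('pics/w18c.png',cv2.resize(im[100:330,210:510],None,fx=2.6,fy=2.6,interpolation=cv2.INTER_CUBIC))
E
```

```text
time_s: 37.95
tool_pos: [0.5106, -0.1221, 0.0647]
tool_rot: [52.6, 86.7, -130.5]
force: [1.1, 0.2, -1.0]
grip_width: 0.0478
time_s: 38.08
tool_pos: [0.5112, -0.1218, 0.0543]
tool_rot: [53.4, 86.7, -129.6]
force: [1.1, -0.3, 2.7]
grip_width: 0.0478
time_s: 38.2
tool_pos: [0.5112, -0.1217, 0.0535]
tool_rot: [53.4, 86.7, -129.7]
force: [0.1, 0.2, -2.7]
grip_width: 0.0477
t 38.2 pos [ 0.5112 -0.1217  0.0535] yaw 177.02 down [-0.037 -0.045 -0.998] F [ 0.06  0.22 -2.72] tq [-0.07 -0.12 -0.04] w 0.0477 q7 -67.0
```

View pics/w18c.png

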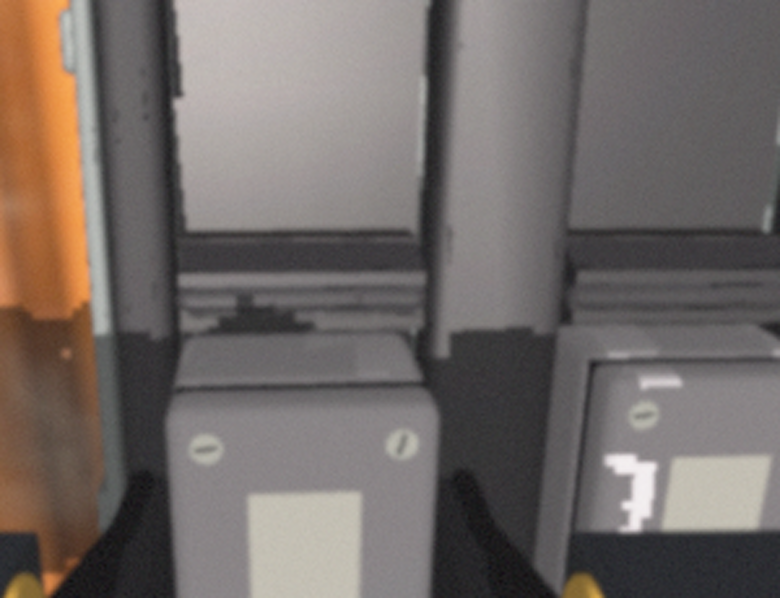

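Box A is already about 10 mm inside the cut-out and aligned, so I'll press on.

```bash
python3 -m pendant '{"xyz":[[-0.001,0,-0.008]],"turn":[0]}'; python3 -m pendant '{"xyz":[[0,0,-0.004]],"turn":[0]}'; python3 -c "
from h import *
st()"
```

```text
time_s: 38.38
tool_pos: [0.511, -0.1219, 0.0462]
tool_rot: [54.6, 86.7, -128.4]
force: [0.8, 0.6, 1.7]
grip_width: 0.0479
time_s: 38.5
tool_pos: [0.5111, -0.1218, 0.0433]
tool_rot: [53.1, 86.8, -129.9]
force: [-9.8, 4.1, 38.1]
grip_width: 0.0479
t 38.5 pos [ 0.5111 -0.1218  0.0433] yaw 177.03 down [-0.036 -0.043 -0.998] F [-9.76  4.14 38.08] tq [ 0.67  2.63 -0.13] w 0.0479 q7 -66.3
```

```bash
python3 -m pendant '{"xyz":[[0,0,0.001],[0,0,0],[0,0,0]],"turn":[0,0,0]}' 0.72;  python3 -m pendant '{"xyz":[[0,0,0.025],[0,0,0.02],[0,0,0]],"turn":[0,0,0]}' ; python3 -m pendant '{"xyz":[[0,0,0],[0,0,0],[0,0,0],[0,0,0],[0,0,-0.010],[0,0,0]],"turn":[0,0,0,0,0,0]}' 0; python3 -c "
from h import *
st()"
```

```text
time_s: 38.88
tool_pos: [0.51, -0.1217, 0.0437]
tool_rot: [51.1, 86.7, -131.9]
force: [-0.1, 0.1, 0.4]
grip_width: 0.0615
time_s: 39.25
tool_pos: [0.509, -0.1214, 0.0891]
tool_rot: [49.6, 86.6, -133.4]
force: [-0.5, 0.4, -0.0]
grip_width: 0.0623
time_s: 40.0
tool_pos: [0.5073, -0.1207, 0.0761]
tool_rot: [47.0, 86.5, -136.0]
force: [-0.5, -0.2, 0.4]
grip_width: 0.0105
t 40.0 pos [ 0.5073 -0.1207  0.0761] yaw 177.1 down [-0.044 -0.043 -0.998] F [-0.48 -0.17  0.38] tq [-0.01  0.14  0.01] w 0.0105 q7 -68.6
```

```bash
python3 -m pendant '{"xyz":[[0,0,-0.012]],"turn":[0]}'; python3 -m pendant '{"xyz":[[0,0,-0.005]],"turn":[0]}'; python3 -m pendant '{"xyz":[[0,0,-0.003]],"turn":[0]}'
```

```text
time_s: 40.12
tool_pos: [0.508, -0.1208, 0.0642]
tool_rot: [48.1, 86.5, -134.9]
force: [-0.4, 0.2, 0.1]
grip_width: 0.0034
time_s: 40.25
tool_pos: [0.5072, -0.1204, 0.0584]
tool_rot: [46.1, 86.5, -136.8]
force: [-10.1, 5.4, 35.4]
grip_width: 0.0011
time_s: 40.38
tool_pos: [0.5073, -0.1202, 0.0583]
tool_rot: [42.5, 86.5, -140.5]
force: [-14.7, 6.2, 52.2]
grip_width: 0.0003
```

```bash
python3 -m pendant '{"xyz":[[0,0,0.05],[0,0,0.05],[-0.01,0.05,0],[-0.012,0.05,0],[-0.012,0.05,0],[-0.012,0.05,0],[-0.012,0.05,0],[-0.012,0.05,0],[-0.012,0.05,0],[-0.012,0.05,0]],"turn":[0,0,-0.02,-0.02,-0.02,-0.02,-0.02,-0.01,0,0]}' 1; python3 - <<'E'
from h import *
st(); print(readout.get_obs()['qpos'].round(1)); M=T('wrist'); save('wrist','w20.png'); save('side','s20.png');
print([(tow(M,d['at']).round(4).tolist(),round(d['score'],2)) for d in pinpoint('wrist','unit_1_mid')])
print([(tow(M,d['at']).round(4).tolist(),round(d['score'],2)) for d in pinpoint('wrist','tray')])
E
```

```text
time_s: 41.62
tool_pos: [0.4105, 0.2865, 0.1614]
tool_rot: [40.5, 86.8, -149.7]
force: [0.5, -0.4, -0.1]
grip_width: 0.0856
t 41.62 pos [0.4105 0.2865 0.1614] yaw 169.88 down [-0.049 -0.028 -0.998] F [ 0.46 -0.36 -0.1 ] tq [-0.01 -0.01  0.01] w 0.0856 q7 -132.7
[ -85.8    6.1   51.5  107.5   -5.3   72.  -132.7]
[]
[([0.4721, 0.4386, 0.0034], 0.57)]
```

View pics/w20.png

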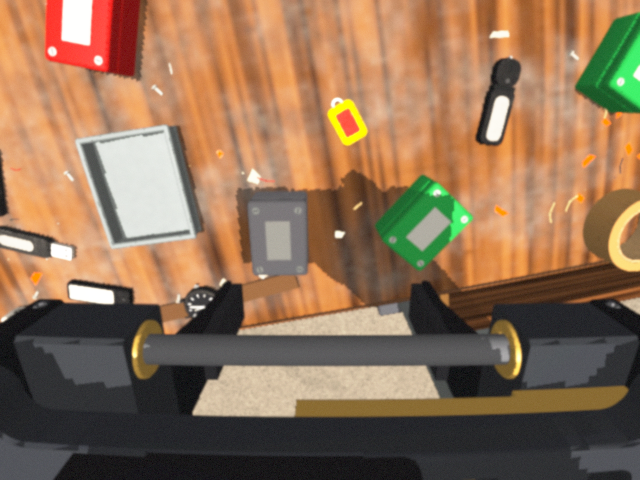

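View pics/s20.png

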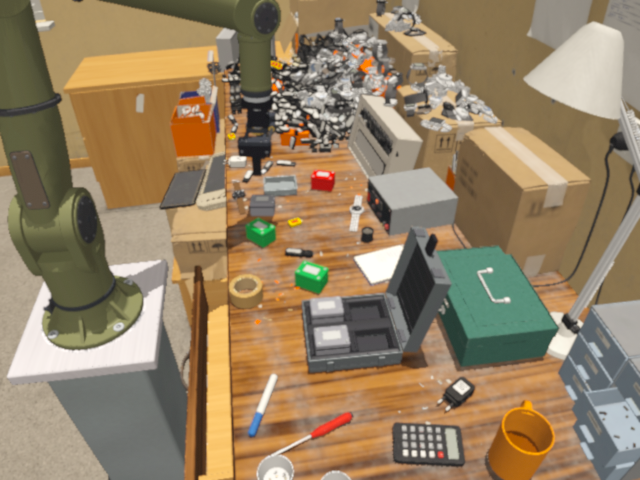

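```bash
python3 -c "
from h import *
quad('wrist',[(249,193),(306,192),(306,275),(252,276)])
quad('wrist',[(77,140),(175,126),(202,236),(112,248)],.02)"
```

```text
centre [0.4111 0.3235 0.044 ] edges [np.float64(0.0452), np.float64(0.0729), np.float64(0.0466), np.float64(0.0728)] dirs [np.float64(-99.6), np.float64(168.9), np.float64(80.2), np.float64(-12.3)]
centre [0.466  0.4343 0.02  ] edges [np.float64(0.0845), np.float64(0.0956), np.float64(0.0851), np.float64(0.0969)] dirs [np.float64(-93.8), np.float64(176.7), np.float64(87.1), np.float64(-3.6)]
```

```bash
python3 -m pendant '{"xyz":[[-0.001,0.037,-0.02],[0,0,-0.04],[0,0,-0.04],[0,0,0]],"turn":[0,0,0,0]}'; python3 - <<'E'
from h import *
st(); save('wrist','w21.png')
E
```

```text
time_s: 42.32
tool_pos: [0.4134, 0.3179, 0.0598]
tool_rot: [42.4, 86.9, -148.2]
force: [-0.3, -0.8, 1.4]
grip_width: 0.0868
t 42.33 pos [0.4134 0.3179 0.0598] yaw 169.47 down [-0.046 -0.029 -0.999] F [-0.29 -0.79  1.37] tq [-0.1   0.12 -0.05] w 0.0868 q7 -127.5
```

View pics/w21.png

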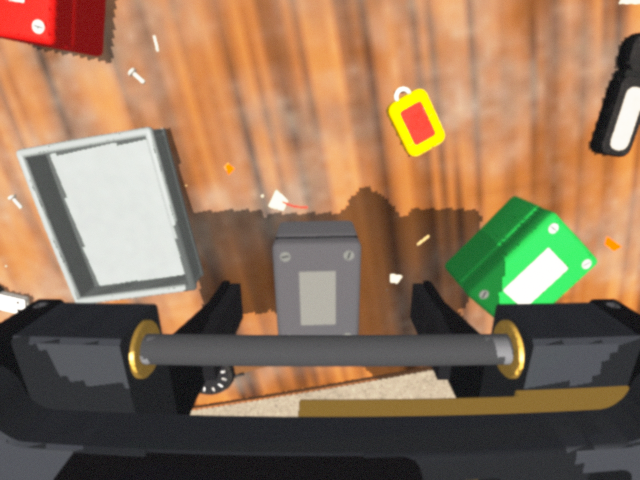

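```bash
python3 -c "
from h import *
M=T('wrist')
a=ray('wrist',M,274,238,.044);b=ray('wrist',M,358,237,.044);print(a,b,(a+b)/2)"; python3 -m pendant '{"xyz":[[-0.003,0.004,-0.014],[0,0,-0.016],[0,0,0]],"turn":[0,0,0]}'; python3 -c "
from h import *
st()"
```

```text
[0.44756208 0.34264916 0.044     ] [0.43937669 0.29857749 0.044     ] [0.44346938 0.32061333 0.044     ]
time_s: 42.75
tool_pos: [0.4141, 0.3239, 0.0334]
tool_rot: [37.9, 87.4, -152.8]
force: [-0.0, 0.4, -0.7]
grip_width: 0.0867
t 42.75 pos [0.4141 0.3239 0.0334] yaw 169.35 down [-0.041 -0.021 -0.999] F [-0.03  0.43 -0.68] tq [-0.05  0.1   0.09] w 0.0867 q7 -126.1
```

```bash
python3 -m pendant '{"xyz":[[-0.003,0.001,-0.008],[0,0,0],[0,0,0],[0,0,0],[0,0,0],[0,0,0],[0,0,0]],"turn":[0,0,0,0,0,0,0]}' 0 40; python3 -m pendant '{"xyz":[[0,0,0.03],[0,0,0.03],[0,0,0.02],[0,0,0.0]],"turn":[0,0,0,0]}'; python3 -c "
from h import *
F=[]
save('wrist','w22.png')
for i in range(8): read_camera('wrist'); F.append(readout.get_obs()['force'])
print(np.mean(F,0)); st()"
```

```text
time_s: 43.62
tool_pos: [0.4114, 0.3245, 0.0258]
tool_rot: [37.9, 87.4, -152.8]
force: [-1.3, -0.7, -0.4]
grip_width: 0.0474
time_s: 44.12
tool_pos: [0.4093, 0.3245, 0.1052]
tool_rot: [38.4, 87.3, -152.2]
force: [0.4, -0.1, -4.4]
grip_width: 0.048
[ 0.03004898  0.02561449 -4.06707787]
t 44.58 pos [0.4086 0.3232 0.1039] yaw 169.33 down [-0.044 -0.026 -0.999] F [ 0.66  0.07 -3.56] tq [ 0.04 -0.02  0.02] w 0.0474 q7 -131.1
```

View pics/w22.png

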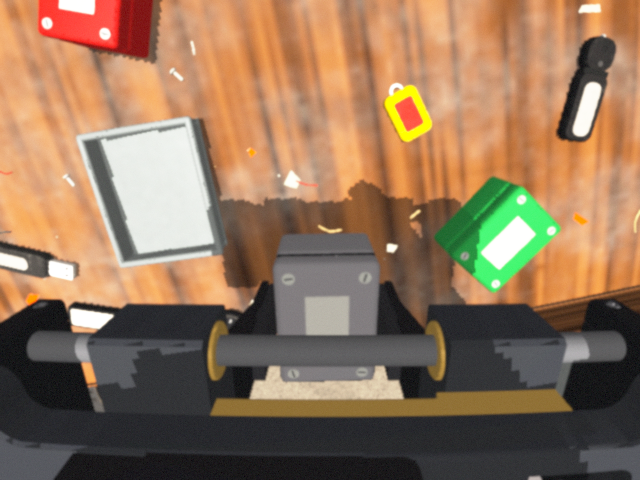

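C weighs about 4.1 N, so it is the heavy unit and goes to the tray.

```bash
python3 -m pendant '{"xyz":[[0.02,0.035,0],[0.02,0.04,0],[0.018,0.038,0],[0,0,0]],"turn":[0.045,0.045,0.04,0]}'; python3 - <<'E'
from h import *
st(); M=T('wrist'); save('wrist','w23.png')
print([(tow(M,d['at']).round(4).tolist(),round(d['score'],2)) for d in pinpoint('wrist','tray')])
E
```

```text
time_s: 45.08
tool_pos: [0.467, 0.4398, 0.1018]
tool_rot: [39.5, 86.9, -143.5]
force: [-1.2, 0.2, -4.4]
grip_width: 0.0481
t 45.08 pos [0.467  0.4398 0.1018] yaw 177.07 down [-0.043 -0.032 -0.999] F [-1.2   0.24 -4.4 ] tq [-0.09  0.19  0.  ] w 0.0481 q7 -122.8
[([0.4702, 0.4382, 0.0003], 0.96)]
```

View pics/w23.png

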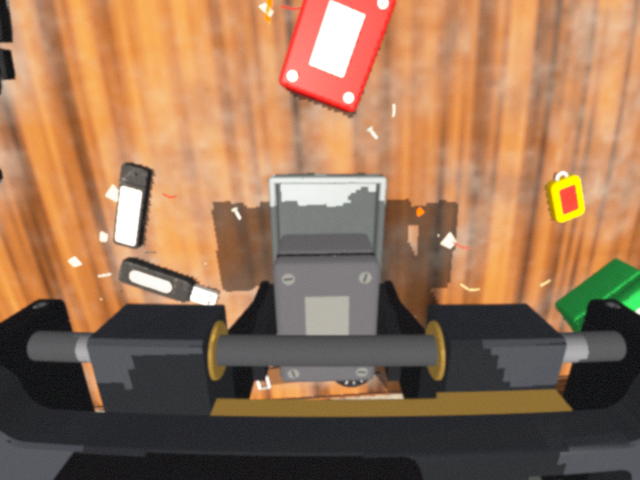

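```bash
python3 -m pendant '{"xyz":[[0,-0.001,-0.025],[0,0,-0.025],[0,0,-0.012],[0,0,0]],"turn":[0,0,0,0]}'; python3 - <<'E'
from h import *
st(); M=T('wrist'); save('wrist','w24.png')
E
```

```text
time_s: 45.68
tool_pos: [0.4668, 0.4301, 0.0396]
tool_rot: [40.8, 86.7, -142.7]
force: [0.3, 0.0, -4.2]
grip_width: 0.0478
t 45.67 pos [0.4668 0.4301 0.0396] yaw 176.54 down [-0.045 -0.035 -0.998] F [ 0.26  0.   -4.23] tq [0.03 0.05 0.02] w 0.0478 q7 -120.9
```

View pics/w24.png

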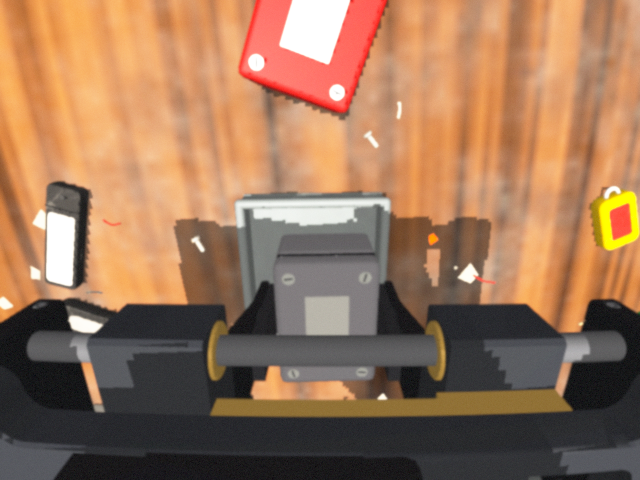

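```bash
python3 -m pendant '{"xyz":[[0.001,0.007,0],[0,0,-0.008],[0,0,0]],"turn":[0,0,0]}'; python3 -m pendant '{"xyz":[[0,0,-0.005]],"turn":[0]}'; python3 -c "
from h import *
st()"
```

```text
time_s: 46.1
tool_pos: [0.4694, 0.4391, 0.0342]
tool_rot: [39.5, 87.0, -144.0]
force: [0.3, -0.3, -4.3]
grip_width: 0.0476
time_s: 46.22
tool_pos: [0.4699, 0.4396, 0.0296]
tool_rot: [39.3, 87.1, -144.2]
force: [-0.2, -0.4, -3.5]
grip_width: 0.0477
t 46.23 pos [0.4699 0.4396 0.0296] yaw 176.56 down [-0.041 -0.03  -0.999] F [-0.24 -0.36 -3.49] tq [ 0.    0.05 -0.02] w 0.0477 q7 -120.9
```

```bash
python3 -m pendant '{"xyz":[[0,-0.001,-0.005]],"turn":[0]}'; python3 -m pendant '{"xyz":[[0,0,0],[0,0,0],[0,0,0]],"turn":[0,0,0]}' 0.75; python3 -m pendant '{"xyz":[[0,0,0.03],[0,0,0.05],[0,0,0.04],[0.0,-0.04,0],[0,-0.04,0],[0,0,0]],"turn":[0,0,0,0,0,0]}'; python3 - <<'E'
from h import *
st(); M=T('wrist'); save('wrist','w25.png'); save('side','s25.png'); save('top','t25.png')
im=cv2.imread('pics/s25.png'); cv2.imwrite('pics/s25c.png',cv2.resize(im[150:380,230:450],None,fx=2.6,fy=2.6,interpolation=cv2.INTER_CUBIC))
E
```

```text
time_s: 46.35
tool_pos: [0.4698, 0.4394, 0.0286]
tool_rot: [35.7, 87.1, -147.7]
force: [-12.5, -6.8, 38.6]
grip_width: 0.0478
time_s: 46.72
tool_pos: [0.4714, 0.4404, 0.0311]
tool_rot: [33.9, 87.3, -149.6]
force: [0.3, 0.2, -0.3]
grip_width: 0.0636
time_s: 47.48
tool_pos: [0.4711, 0.3577, 0.1528]
tool_rot: [36.8, 87.2, -146.7]
force: [0.3, 0.1, -0.0]
grip_width: 0.0656
t 47.48 pos [0.4711 0.3577 0.1528] yaw 176.58 down [-0.04  -0.026 -0.999] F [ 0.29  0.12 -0.  ] tq [ 0.05  0.1  -0.01] w 0.0656 q7 -120.2
```

View pics/w25.png

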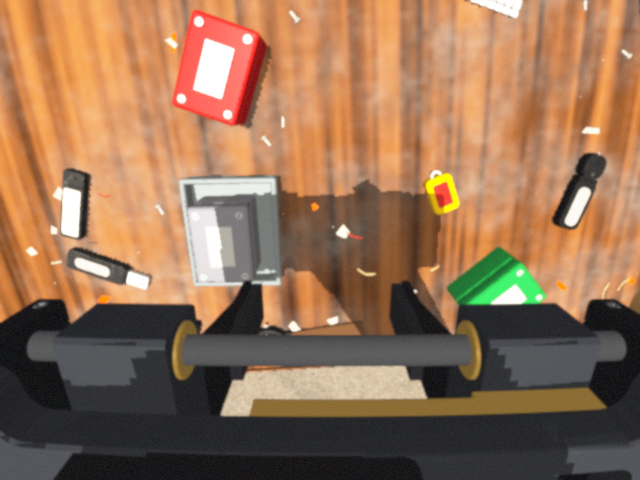

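View pics/s25c.png

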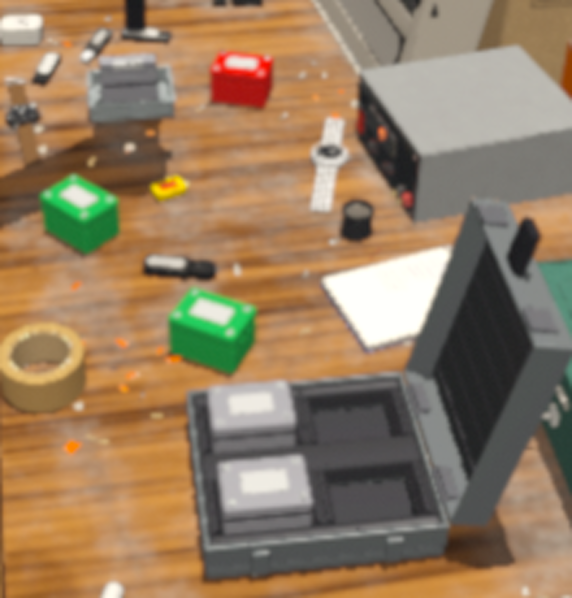

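View pics/t25.png

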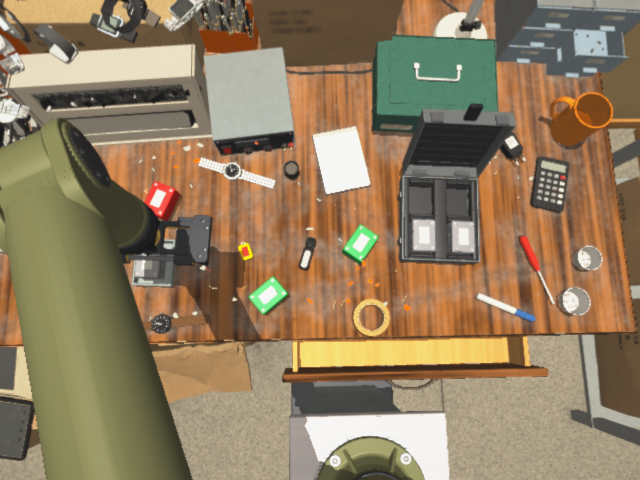

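```bash
python3 - <<'E'
from h import *
im=cv2.imread('pics/w25.png'); cv2.imwrite('pics/w25c.png',cv2.resize(im[160:300,160:300],None,fx=4,fy=4,interpolation=cv2.INTER_CUBIC))
quad('wrist',[(190,204),(256,202),(258,278),(197,281)],.047)
quad('wrist',[(180,179),(279,176),(281,284),(192,287)],.02)
M=T('wrist')
print([(tow(M,d['at']).round(4).tolist(),round(d['score'],2)) for d in pinpoint('wrist','unit_1_mid')],[(tow(M,d['at']).round(4).tolist(),round(d['score'],2)) for d in pinpoint('wrist','tray')])
E
```

```text
centre [0.4669 0.4429 0.047 ] edges [np.float64(0.051), np.float64(0.0646), np.float64(0.0512), np.float64(0.0659)] dirs [np.float64(-91.9), np.float64(174.5), np.float64(89.5), np.float64(-5.6)]
centre [0.4646 0.4431 0.02  ] edges [np.float64(0.0823), np.float64(0.0994), np.float64(0.0826), np.float64(0.1002)] dirs [np.float64(-92.0), np.float64(175.4), np.float64(88.5), np.float64(-4.7)]
[] []
```

View pics/w25c.png

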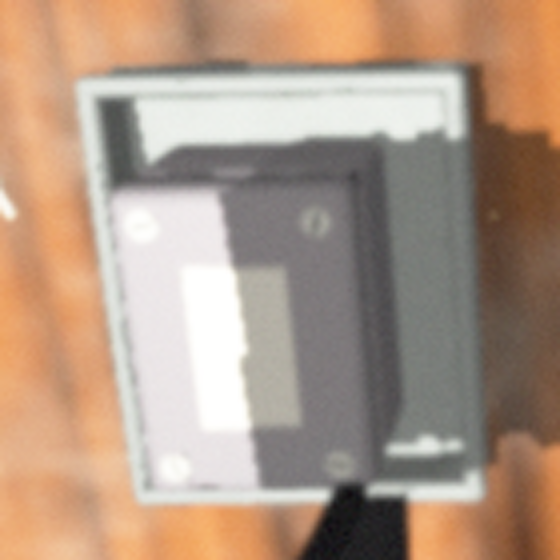

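```bash
python3 -m pendant '{"xyz":[[0,0,0.06],[0,-0.02,0.06],[0.02,-0.055,0.04],[0.022,-0.055,0.01],[0.022,-0.055,0],[0.022,-0.055,0],[0.022,-0.055,0],[0.022,-0.055,0],[0.022,-0.055,0],[0.022,-0.055,0]],"turn":[0,0,0,0,0,0,0,0,0,0]}' 0.7 15; python3 -m pendant '{"xyz":[[0.022,-0.055,0],[0.02,-0.022,0],[0,0,0]],"turn":[0,0,0]}';python3 - <<'E'
from h import *
st(); print(readout.get_obs()['qpos'].round(1)); M=T('wrist'); save('wrist','w26.png')
print([(tow(M,d['at']).round(4).tolist(),round(d['score'],2)) for d in pinpoint('wrist','lid_tab')])
M=T('side'); read_camera('side')
print([(tow(M,d['at']).round(4).tolist(),round(d['score'],2)) for d in pinpoint('side','lid_tab')])
E
```

```text
time_s: 48.98
tool_pos: [0.6436, -0.0862, 0.3207]
tool_rot: [42.9, 87.2, -138.1]
force: [0.7, 0.1, 0.3]
grip_width: 0.061
time_s: 49.35
tool_pos: [0.6881, -0.1691, 0.3172]
tool_rot: [42.9, 86.9, -138.2]
force: [-0.4, 0.9, -0.6]
grip_width: 0.0613
t 49.35 pos [ 0.6881 -0.1691  0.3172] yaw 178.91 down [-0.041 -0.036 -0.999] F [-0.37  0.94 -0.63] tq [0.03 0.11 0.03] w 0.0613 q7 -64.1
[-21.6  34.4  56.3  63.5 -25.2  96.1 -64.1]
[([0.6919, -0.1732, 0.2368], 0.57)]
[([0.6942, -0.1697, 0.2357], 0.6)]
```

View pics/w26.png

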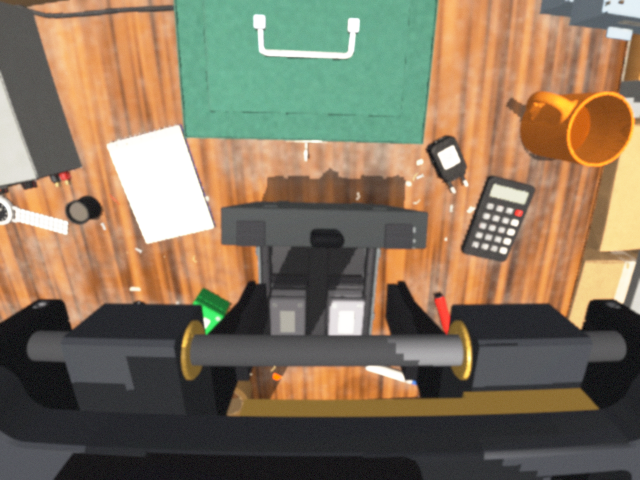

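```bash
python3 -m pendant '{"xyz":[[0.007,-0.003,-0.02],[0,0,-0.03],[0,0,-0.015],[0,0,0]],"turn":[-0.033,0,0,0]}';python3 - <<'E'
from h import *
st(); M=T('wrist'); save('wrist','w27.png')
E
```

```text
time_s: 50.05
tool_pos: [0.6956, -0.1627, 0.2504]
tool_rot: [40.4, 87.2, -142.2]
force: [-0.6, 0.7, 0.1]
grip_width: 0.0606
t 50.05 pos [ 0.6956 -0.1627  0.2504] yaw 177.42 down [-0.038 -0.03  -0.999] F [-0.63  0.66  0.14] tq [-0.    0.09 -0.06] w 0.0606 q7 -65.1
```

View pics/w27.png

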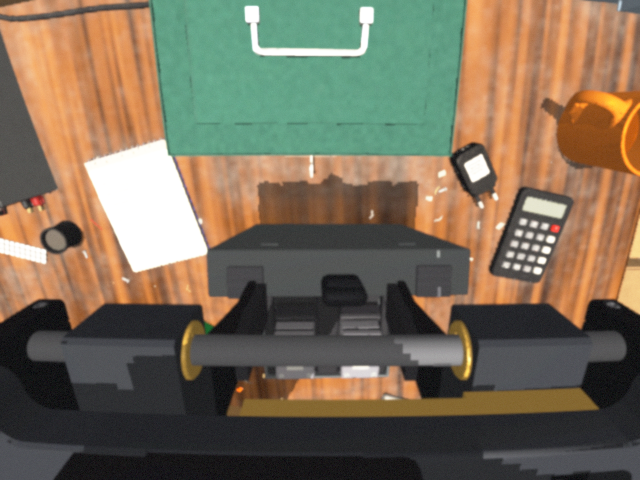

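```bash
python3 -m pendant '{"xyz":[[0.001,-0.011,0],[0,0,0]],"turn":[0,0]}'; python3 -m pendant '{"xyz":[[0.0,0,-0.014],[0,0,0]],"turn":[0,0]}'; python3 - <<'E'
from h import *
st(); M=T('wrist'); save('wrist','w28.png')
E
```

```text
time_s: 50.35
tool_pos: [0.6975, -0.1753, 0.2532]
tool_rot: [44.8, 87.3, -137.8]
force: [-0.8, 0.3, -0.1]
grip_width: 0.0608
time_s: 50.6
tool_pos: [0.6977, -0.1759, 0.239]
tool_rot: [45.7, 87.4, -137.0]
force: [0.1, -0.4, 0.5]
grip_width: 0.061
t 50.6 pos [ 0.6977 -0.1759  0.239 ] yaw 177.36 down [-0.033 -0.031 -0.999] F [ 0.06 -0.39  0.45] tq [0.01 0.09 0.  ] w 0.061 q7 -64.1
```

View pics/w28.png

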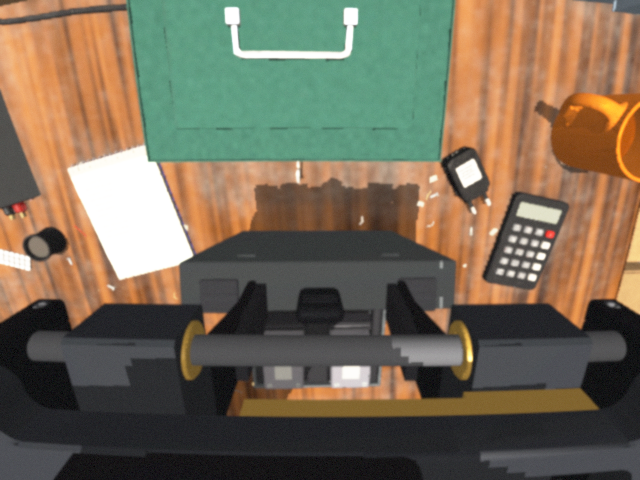

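```bash
python3 -m pendant '{"xyz":[[0.0,0.002,-0.007],[0,0,0]],"turn":[0,0]}'; python3 -m pendant '{"xyz":[[0,0,0],[0,0,0],[0,0,0],[0,0,0],[0,0,0]],"turn":[0,0,0,0,0]}' 0 12; python3 -c "
from h import *
st()"
```

```text
time_s: 50.9
tool_pos: [0.6982, -0.1736, 0.2325]
tool_rot: [47.3, 87.4, -135.3]
force: [1.1, -0.1, 0.5]
grip_width: 0.0611
time_s: 51.52
tool_pos: [0.6985, -0.1728, 0.233]
tool_rot: [47.1, 87.5, -135.5]
force: [-0.6, 1.2, 0.0]
grip_width: 0.0242
t 51.52 pos [ 0.6985 -0.1728  0.233 ] yaw 177.43 down [-0.031 -0.031 -0.999] F [-0.57  1.15  0.01] tq [ 0.37  0.19 -0.01] w 0.0242 q7 -64.1
```

```bash
cat > arc.py <<'E'
from h import *
st(); p=readout.get_obs()['tool_pos']; dx=.642-p[0]; dz=p[2]+.007-.038
print('r',np.hypot(dx,dz).round(4),'phi',np.degrees(np.arctan2(dz,dx)).round(1),'yline',(-.1589-.0532*(p[0]-.446)).round(4))
E
python3 -m pendant '{"xyz":[[-0.0175,0.0009,0.004],[-0.0177,0.0009,0.002],[-0.018,0.0009,0.0004],[-0.0175,0.0009,-0.001],[-0.0173,0.0009,-0.0027],[-0.0173,0.0009,-0.0043],[0,0,0]],"turn":[0,0,0,0,0,0,0]}'; python3 arc.py
```

```text
time_s: 52.4
tool_pos: [0.5976, -0.1673, 0.2351]
tool_rot: [71.9, 88.0, -110.6]
force: [-0.4, -1.1, -4.2]
grip_width: 0.0243
t 52.4 pos [ 0.5976 -0.1673  0.2351] yaw 177.48 down [-0.012 -0.032 -0.999] F [-0.37 -1.15 -4.16] tq [-0.06  0.15  0.02] w 0.0243 q7 -64.9
r 0.2089 phi 77.7 yline -0.167
```

```bash
python3 -m pendant '{"xyz":[[-0.0173,0.0009,-0.0055],[-0.0169,0.0009,-0.0067],[-0.0165,0.0009,-0.0078],[-0.0155,0.0008,-0.009],[-0.0148,0.0008,-0.0103],[0,0,0]],"turn":[0,0,0,0,0,0]}'; python3 arc.py
```

```text
time_s: 53.15
tool_pos: [0.522, -0.1633, 0.2011]
tool_rot: [92.8, 88.1, -89.7]
force: [0.4, -0.3, -3.8]
grip_width: 0.0238
t 53.15 pos [ 0.522  -0.1633  0.2011] yaw 177.53 down [ 0.    -0.034 -0.999] F [ 0.38 -0.34 -3.76] tq [0.01 0.19 0.01] w 0.0238 q7 -70.3
r 0.2082 phi 54.8 yline -0.1629
```

```bash
python3 -m pendant '{"xyz":[[-0.0143,0.0008,-0.0112],[-0.013,0.0007,-0.012],[-0.012,0.0006,-0.013],[-0.0107,0.0006,-0.014],[-0.0095,0.0005,-0.015],[0,0,0]],"turn":[0,0,0,0,0,0]}'; python3 arc.py
```

```text
time_s: 53.9
tool_pos: [0.4656, -0.1603, 0.1397]
tool_rot: [95.5, 88.0, -87.0]
force: [-0.7, 0.8, -0.2]
grip_width: 0.0244
t 53.9 pos [ 0.4656 -0.1603  0.1397] yaw 177.47 down [ 0.002 -0.036 -0.999] F [-0.65  0.84 -0.21] tq [0.36 0.33 0.03] w 0.0244 q7 -76.6
r 0.2072 phi 31.6 yline -0.1599
```

```bash
python3 -m pendant '{"xyz":[[-0.0088,0.0005,-0.0158],[-0.0073,0.0004,-0.0165],[-0.0058,0.0003,-0.017],[-0.0044,0.0002,-0.0175],[0,0,0]],"turn":[0,0,0,0,0]}'; python3 arc.py
```

```text
time_s: 54.52
tool_pos: [0.4403, -0.159, 0.072]
tool_rot: [95.2, 87.9, -87.3]
force: [0.4, 2.9, -1.8]
grip_width: 0.0238
t 54.52 pos [ 0.4403 -0.159   0.072 ] yaw 177.44 down [ 0.002 -0.037 -0.999] F [ 0.35  2.91 -1.79] tq [0.53 0.26 0.07] w 0.0238 q7 -72.8
r 0.2059 phi 11.5 yline -0.1586
```

```bash
python3 -m pendant '{"xyz":[[-0.0015,0.0002,-0.014],[-0.0005,0,-0.012]],"turn":[0,0]}'; python3 -m pendant '{"xyz":[[0,0,-0.007]],"turn":[0]}';python3 -m pendant '{"xyz":[[0,0,-0.003]],"turn":[0]}'; python3 arc.py
```

```text
time_s: 54.78
tool_pos: [0.4373, -0.1588, 0.0462]
tool_rot: [89.8, 87.9, -92.8]
force: [-4.1, 3.2, 1.9]
grip_width: 0.024
time_s: 54.9
tool_pos: [0.4377, -0.1589, 0.0397]
tool_rot: [89.0, 87.9, -93.5]
force: [-4.0, 3.8, 17.4]
grip_width: 0.0236
time_s: 55.02
tool_pos: [0.4386, -0.159, 0.038]
tool_rot: [88.4, 87.9, -94.2]
force: [-5.8, 3.8, 16.4]
grip_width: 0.024
t 55.02 pos [ 0.4386 -0.159   0.038 ] yaw 177.44 down [-0.003 -0.036 -0.999] F [-5.76  3.82 16.41] tq [ 0.86  1.42 -0.09] w 0.024 q7 -67.1
r 0.2035 phi 2.0 yline -0.1585
```

```bash
python3 -m pendant '{"xyz":[[0,0,0],[0,0,0],[0,0,0]],"turn":[0,0,0]}' 0.7; python3 -m pendant '{"xyz":[[0,0,0.03],[0,0,0.05],[0,0,0.05],[0,0.05,0.05],[0,0.06,0.03],[0,0.06,0],[0,0.06,0],[0,0,0]],"turn":[0,0,0,0,0,0,0,0]}'; python3 - <<'E'
from h import *
st(); save('wrist','w30.png'); save('side','s30.png'); save('top','t30.png')
M=T('side'); read_camera('side')
for n in ['lid_tab','unit_1_mid','tray']: print([(tow(M,d['at']).round(4).tolist(),round(d['score'],2)) for d in pinpoint('side',n)])
im=cv2.imread('pics/s30.png'); cv2.imwrite('pics/s30c.png',cv2.resize(im[150:390,230:450],None,fx=2.5,fy=2.5,interpolation=cv2.INTER_CUBIC))
E
```

```text
time_s: 55.4
tool_pos: [0.4417, -0.1609, 0.0399]
tool_rot: [95.9, 87.7, -86.6]
force: [-0.4, 0.1, 0.6]
grip_width: 0.0461
time_s: 56.4
tool_pos: [0.4415, 0.0646, 0.2511]
tool_rot: [110.6, 87.8, -72.3]
force: [0.2, -1.8, 0.2]
grip_width: 0.0613
t 56.4 pos [0.4415 0.0646 0.2511] yaw 177.12 down [ 0.012 -0.037 -0.999] F [ 0.25 -1.83  0.15] tq [-0.11  0.17 -0.02] w 0.0613 q7 -113.7
[([0.438, -0.1555, 0.0509], 0.79)]
[]
[([0.4669, 0.441, 0.001], 0.61)]
```

View pics/s30c.png

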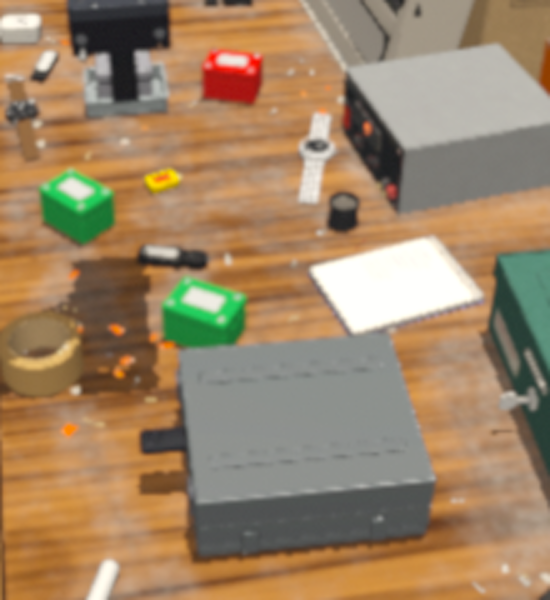

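View pics/t30.png

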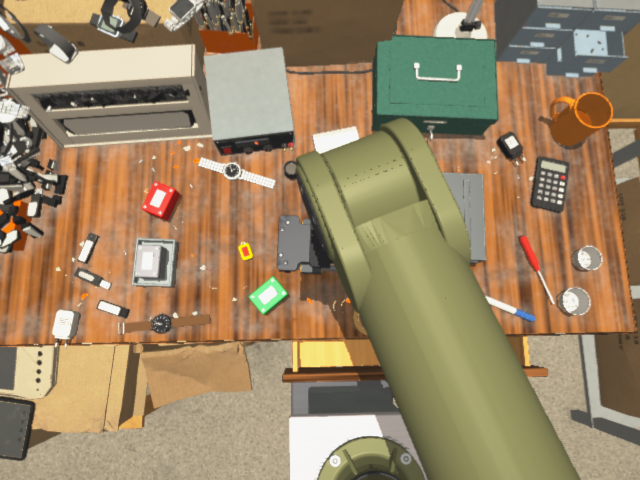

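The side view shows the lid flat shut with the tab at (165,440) in the crop. The top view shows the heavy unit upright in the tray near (152,262), and the arm is clear, so I'm handing in.

```bash
python3 -m pendant '{"xyz":[[0,0,0.02],[0,0,0],[0,0,0],[0,0,0]],"turn":[0,0,0,0]}'; python3 -c "
from h import *
st(); print(sign_off())"
```

```text
time_s: 57.25
tool_pos: [0.4415, 0.056, 0.2701]
tool_rot: [107.9, 87.9, -75.8]
force: [-0.1, 0.1, 0.4]
grip_width: 0.0613
t 57.25 pos [0.4415 0.056  0.2701] yaw 176.23 down [ 0.009 -0.035 -0.999] F [-0.07  0.14  0.44] tq [-0.04  0.19 -0.02] w 0.0613 q7 -113.8
the job is handed in; nothing more can be done
None
```

I finished the job and handed it in at about 57 s; sign-off gives no verdict. Three units were present. I opened the lid by its tab and lifted each unit:

| Unit | Start position | Lifted weight | Now in |
|---|---|---|---|
| Light | x 0.56, y 0.11 m | about 1.3 N | cutout_2 |
| Light | x 0.55, y 0.24 m | about 1.3 N | cutout_1 |
| Heavy | x 0.41, y 0.32 m | about 4.1 N | grey tray |

**Last checks:**
- **Foam:** with shut fingers I pressed on both light units and felt their tops at 58 mm, the height for fully home.
- **Tray:** the heavy unit sits upright and roughly centred in the last pictures. The tray carries a 4.1 N unit, but I did not measure its load directly.
- **Lid:** it met its stop at about 16 N, and the side view shows it flat shut. The network put the tab at 51 mm, against 48 mm for a shut lid, which is within its error.
- **Arm:** it stands clear of everything, about 0.27 m up.

**What did not go to plan:**
- My first grip on the first unit was too shallow, because the fingers were still closing as I lifted, so I set it down and took it again.
- The tool drifted up to 0.09 rad off vertical. I turned it half round to bring that back under about 0.065 rad.
- Bottoming presses were firmer than needed: the highest wrist force I read was about 80 N, below the 120 N limit.

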